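# Turn a grooved block over the step and set it up for edge drilling

## Task

Lay the grooved wooden block on top of the plywood step with its groove still up, let go, and push it over the brink so that it tumbles a quarter turn and stands on its narrow long side on the bench at the foot of the step. Then take it again and set it, still standing on that narrow side, on the white drilling board, groove towards the long rail and close up against both rails. Do not let it fall from a height, and leave the tin, the hammer and the dark offcut where they are.

Things in the scene. Friction and masses are not known exactly. Their poses are not given: they have to be found in the camera images.
- block_centre (a point): Centre of the loose pale beech block, 0.2 to 0.45 kg: 140 mm long (x), 66 wide (y), 50 thick (z). A groove 16 wide, 10 deep runs the full length along the middle of its +z face. Starts flat on the bench, groove up. Stood on a 140 x 50 mm narrow side it is 66 high and 50 across, groove opening sideways.
- step_brink (a point): Middle of the brink (top front edge) of the fixed plywood step, 40 mm above the bench. x runs along the brink, y points level out over the bench where the block lands, z up. The flat top spans x -100 to 100, y -120 to 0 mm, less the notch. A block laid along x across the notch tips by itself once its middle is pushed past the brink.
- step_notch (a point): Centre, at the step's top height, of the finger notch in the brink: 60 mm wide along the brink, 40 mm deep, open down to the bench, so that a finger can get behind a block standing at the foot. Axes as step_brink; 20 mm behind it.
- board_corner (a point): Inside corner, on the top of the fixed white drilling board (12 mm above the bench), where its two aluminium rails meet; z up. Long rail: face at y = 0, x from -194 to 0 mm. Short rail: face at x = 0, y from -104 to 0. Free surface at negative x and y. Rails 16 wide, 14 mm above the board. Block set close up: centre at x -70, y -25, z 33 mm.
- tin: Round tin, 76 mm across, 95 mm high, origin at the centre of its underside; stands beyond the work, to be left alone.
- hammer: Hammer, 260 mm long, lying on the bench beyond the work, to be left alone.
- offcut: Dark flat wood offcut, 50 x 160 x 22 mm, origin at the centre of its underside; lies beyond the work, to be left alone.
There are look-alikes about, which are no part of the job. There is more than one size of the part that bears step_brink; the job needs the middle-sized.

How it is judged (in metres and radians):
On the way, in this order (a step that is already met when the one before it is completed fails the run):
1. the block lies flat on top of the step, groove up, let go (z of block_centre in the frame of step_brink between 0.02 and 0.031 m and y of block_centre in the frame of step_brink between -0.13 and 0 m and x of block_centre in the frame of step_brink between -0.1 and 0.1 m and angle between block_centre's own z axis and vertical below 0.1 rad and contact force between the fingers and block below 0.1 N), for 0.1 s.
2. the block stands on a narrow long side on the bench at the foot of the step, let go (z of block_centre in the frame of step_brink between -0.013 and -0.001 m and y of block_centre in the frame of step_brink between 0 and 0.12 m and x of block_centre in the frame of step_brink between -0.12 and 0.12 m and angle between block_centre's own z axis and vertical between 1.45 and 1.69 rad and angle between block_centre's own x axis and vertical between 1.45 and 1.69 rad and contact force between the fingers and block below 0.1 N), for 0.2 s.
At the end, for the whole second after the job is handed in: The block stands on a 140 x 50 mm narrow side on the white board, groove towards the long rail, within about 7 mm of both rails and within 4 degrees of parallel to the long rail, upright within 4 degrees, and let go (x of block_centre in the frame of board_corner between -0.077 and -0.066 m and y of block_centre in the frame of board_corner between -0.032 and -0.021 m and z of block_centre in the frame of board_corner between 0.028 and 0.038 m and angle between the x axis of block_centre and the x axis of board_corner, either way round below 0.07 rad and angle between block_centre's own z axis and vertical between 1.5 and 1.64 rad and z of board_corner in the frame of block_centre above 0 m and contact force between the fingers and block below 0.1 N); the robot touches nothing.
It fails at once if the block is let go more than about 50 mm above its highest resting place (height (world z) of block_centre above 0.115 m and contact force between anything else and block below 0.02 N).
It fails at once if the tin, hammer or offcut is shifted by more than 30 mm (distance of any of tin, hammer, offcut from where it was at the start of the episode above 0.03 m).
It also fails if it takes over 58 s, if anything falls off the work surface, if the arm or the gripper's body presses on something with over 40 N, if the wrist force passes 120 N, or if a joint passes its speed limit or range.

## Robot

A 6-joint arm with a two-finger parallel gripper is mounted at the origin on the work surface. World frame = base frame: x ahead of the robot, y to its left, z up, the work surface at z = 0. Lengths are in mm, angles in rad, forces in N, time in s.
With the tool pointing down it reaches from about 300 to 750 mm from the base axis. Payload 8.5 kg.
Tool frame: the origin (TCP) lies between the finger pads; the fingertips stand ctrl.tip_extent ahead of it and the grasp point (between the pads) lies 5 mm behind it (ctrl.tip_extent is the distance from the TCP to the fingertips, in mm); x points along the fingers, y is the direction in which the jaws open and shut, and the axes are right-handed (so a half turn about x gives the same grasp; the last joint's range is limited). The gripper opens to 85 mm and grips with 20 to 120 N. Pads are 22 mm wide; open, the fingers measure 114 mm over their backs; the gripper's body (76 mm by 85 mm) begins 54 mm behind the grasp point. The pads swing forward as they close: fully open they stand 13 mm farther back than shut.
Start: joints at [0.886, 0.381, 1.297, -0, 1.464, -0.215], TCP at [248.978, 490.398, 211.622] pointing down, gripper open.
Joint ranges: [-3.11, 3.11], [-0.89, 2.33], [0.22, 2.48], [-1.42, 4.56], [0.17, 2.85], [-2.88, 2.88]. Speed limits (rad/s): [2.39, 2.39, 3.14, 3.14, 3.14, 3.14].

## Interface

Orientations are given as a rotation vector (axis times angle).
In Python, from station import ctrl, grab_frame, ticket, trace gives the robot as it stands.
- The arm moves only by the shell command python3 -m jog 'ROWS' [FORCE]. ROWS is JSON, a list of rows, each a list of 5 numbers: the shift along the world's x, y, z in m, then the turn about the world's z in degrees, then the closure in counts, from 0 (fully open) to 255 (shut). In form: [[tx, ty, tz, turn, gripper], ...]. A call has 1 to 12 rows; each row is the pose to reach, as a shift and turn from the pose commanded when the call began; what a row does not reach only later rows make up. A row lasts 1/8 s, in which the tool goes at most 62.5 mm and 10.7 degrees, less where a joint would pass 70% of its speed; a pose out of reach is approached as far as the arm can. A call with a gripper value outside its range is refused whole. The fingers move at their own pace and stop on an object; FORCE is the grip in N (left out, the last holds). Time passes only in rows, so rows that repeat a pose let the fingers close. It gives the time, the measured TCP pose, the force and the opening at its end, in the units of the state.
- ctrl.state(): the state, without advancing time (a new reading comes with each control period).
- grab_frame(name): name is "scene" or "top"; returns a dict with "color" (420x560x3 uint8, red, green, blue), "K" (3x3 intrinsics, pixels), "extrinsics" (4x4, takes a point from camera to world coordinates). Camera axes: x right, y up, looking along -z (the intrinsics and any distortion apply to the point x, -y, -z); pixel columns grow to the right and rows downward; lengths in mm; the calibration is good to about 2 mm. A picture is of the moment at which its call begins. There is no depth.
- ticket.sign_off(): hands the job in, once; it reports no verdict.
Trained networks look in a picture, given as the dict that the camera call returned (one of the last four; its "shot" number tells which), for a name from the list of things; names that differ only in an ending like _2 or _b are one class to them, and where a whole thing is asked for, a point or a joint stands for the part that bears it (a point fixed in the world has none). Each returns a list of dicts, best first, with "conf" (0 to 1); they miss things now and then, are a little off and sometimes report something else, mostly with a low value. They report only what shows in the picture. A call takes as long as a camera call. They do not tell look-alikes from the thing itself.
- trace(target, picture): "region" (420x560 bool, what is visible of it) and "uv" ([column, row] in pixels, amid what is visible of it).
The state is a dict: "time_s": time; "joint_pos": joint angles; "qvel": joint speeds; "tau": joint torques, N m; "tcp_pos": TCP position; "eef_rot": TCP orientation; "wrist_force": force on the tool from outside, world axes, zero at the start; "moment": the same for the moment, N m; "grip_width": opening from 0.0 (shut) to 1.0 (fully open).
Only numpy, scipy, OpenCV 4.12 (cv2) and the standard library are available. Lean on these libraries where they do the work, as an engineer would, in place of code of your own. Each camera call takes 0.05 s, during which the arm holds its last target.

## Working session

There is one attempt and no reset: what is moved stays moved. The work goes in short steps, Python scripts to look and compute and a shell command to move; the robot and the scene stay as the last step left them, time stands still between calls to the robot, and variables do not carry over. Pictures are saved under pics/ and viewed, and the job is handed in when it is done.

```bash
ls; mkdir -p pics
cat > h.py <<'E'
import numpy as np, cv2
from station import ctrl, grab_frame, trace
def save(f,n,s=1.4):
    im=cv2.cvtColor(f['color'],cv2.COLOR_RGB2BGR); im=cv2.resize(im,None,fx=s,fy=s,interpolation=cv2.INTER_CUBIC); cv2.imwrite('pics/'+n+'.png',im)
def ray(f,uv):
    K=f['K'];T=f['extrinsics']
    p=np.array([[uv]],float)
    d=f.get('dist',f.get('distortion'))
    n=cv2.undistortPoints(p,K,d)[0,0]
    v=T[:3,:3]@np.array([n[0],-n[1],-1.]); return T[:3,3],v
def onz(f,uv,z):
    c,v=ray(f,uv); t=(z-c[2])/v[2]; return c+t*v
def proj(f,P):
    T=f['extrinsics'];q=T[:3,:3].T@(np.asarray(P,float)-T[:3,3]); q=np.array([q[0],-q[1],-q[2]])
    d=f.get('dist',f.get('distortion'))
    return cv2.projectPoints(q[None],np.zeros(3),np.zeros(3),f['K'],d)[0][0,0]
E
python3 - <<'E'
from h import *
print(ctrl.state(), ctrl.tip_extent)
for n in ['scene','top']:
    f=grab_frame(n); save(f,n+'0'); print(n,[k for k in f],f['K'],f['extrinsics'])
    for t in ['block_centre','step_brink','board_corner','tin','hammer','offcut','step_notch']:
        try: print(t,[(round(r['conf'],2),np.round(r['uv'],1),int(r['region'].sum())) for r in trace(t,f)])
        except Exception as e: print(t,e)
E
```

```text
pics
{'time_s': 0.0, 'joint_pos': array([ 8.85691497e-01,  3.81158899e-01,  1.29830280e+00,  1.64702661e-05,
        1.46357028e+00, -2.15318374e-01]), 'qvel': array([-0.00102923, -0.0019608 , -0.00085394,  0.00154224, -0.00124529,
       -0.00039901]), 'tau': array([ 4.87647776e-04, -4.48454118e+01, -2.31286705e+01, -1.99832621e-04,
        4.65754070e-03, -2.33508717e-05]), 'tcp_pos': array([248.7741581 , 490.14844961, 211.01753605]), 'eef_rot': array([ 0.36736799,  1.53987158, -0.36940791]), 'wrist_force': array([-0.61361255,  0.24389448, -0.13543121]), 'moment': array([0.05477098, 0.04203303, 0.01664694]), 'grip_width': 0.9999268778022022} 14.0
scene ['color', 'K', 'extrinsics', 'shot'] [[393.06679254   0.         277.830641  ]
 [  0.         393.06679254 216.47772182]
 [  0.           0.           1.        ]] [[-7.60418185e-01 -3.84696252e-01  5.23233196e-01  1.05029363e+03]
 [ 6.49285644e-01 -4.67540917e-01  5.99861353e-01  6.33950166e+02]
 [ 1.38685139e-02  7.95873284e-01  6.05304370e-01  6.61796359e+02]
 [ 0.00000000e+00  0.00000000e+00  0.00000000e+00  1.00000000e+00]]
bloc
[... 764 characters left out ...]
  1.39107800e-02 -7.44982814e-03  3.49024577e+01]
 [-5.08517359e-03  1.62874478e-01  9.86633694e-01  1.18799680e+03]
 [ 0.00000000e+00  0.00000000e+00  0.00000000e+00  1.00000000e+00]]
block_centre [(0.85, array([419.3, 226.8]), 1915)]
step_brink [(0.86, array([325.2, 190.9]), 3490), (0.84, array([265.4, 277.8]), 2076), (0.6, array([420.6, 340.4]), 7710)]
board_corner [(0.65, array([153.4, 230.2]), 4230)]
tin [(0.76, array([408.8, 125.4]), 1034)]
hammer [(0.73, array([188.5, 133.3]), 1268)]
offcut [(0.68, array([290.8,  97.7]), 1277), (0.59, array([321.2, 193. ]), 3547)]
step_notch [(0.78, array([323.1, 191.4]), 3591), (0.64, array([418.8, 339.6]), 7881), (0.63, array([266.6, 273.9]), 2182)]
```

View pics/scene0.png

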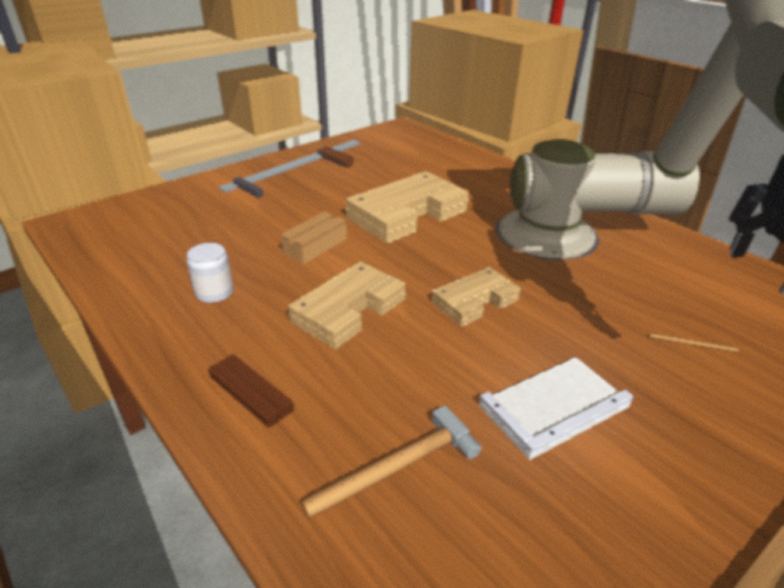

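View pics/top0.png

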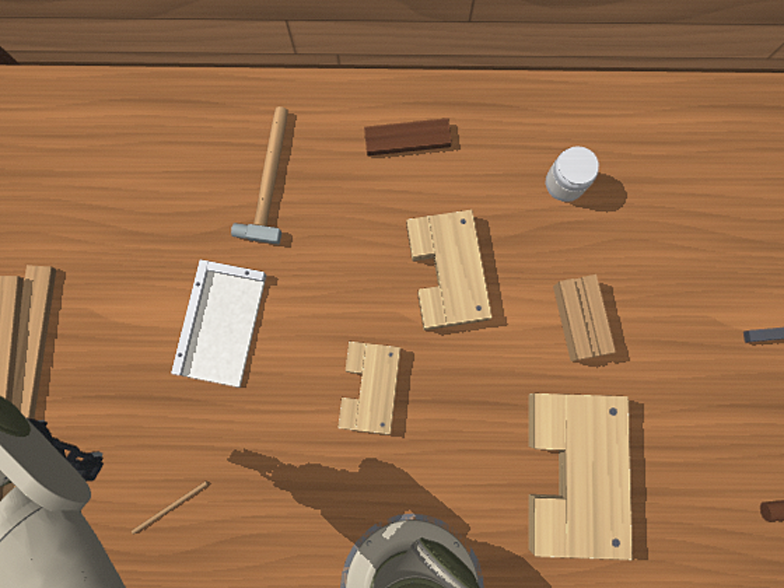

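The scene view shows three notched steps. The middle-sized one is at about (247,218) and the block at (223,168). In the top view the middle step is at (325,191), brink to image left (+y), the block at (419,227) and the board at (155,230). I'll zoom in next.

Run:
```python
from h import *
for n,boxes in [('top',dict(step=(280,145,80,95),block=(390,190,60,75),board=(115,180,85,100))),('scene',dict(step=(200,180,95,75),block=(195,145,60,50),board=(335,250,125,85)))]:
    f=grab_frame(n); np.savez('f_%s.npz'%n,**{k:f[k] for k in ['color','K','extrinsics']})
    ims=[]
    for k,(x,y,w,h) in boxes.items():
        c=cv2.cvtColor(f['color'][y:y+h,x:x+w],cv2.COLOR_RGB2BGR); c=cv2.resize(c,None,fx=6,fy=6,interpolation=cv2.INTER_CUBIC)
        for i in range(0,w,10): cv2.line(c,(i*6,0),(i*6,6 if i%50 else 12),(0,0,255),1); cv2.putText(c,str(x+i),(i*6,18),0,.35,(255,0,0),1)
        for i in range(0,h,10): cv2.line(c,(0,i*6),(6,i*6),(0,0,255),1); cv2.putText(c,str(y+i),(0,i*6+4),0,.35,(255,0,0),1)
        cv2.imwrite(f'pics/{n}_{k}.png',c)
```

```text
(no output)
```

View pics/top_step.png

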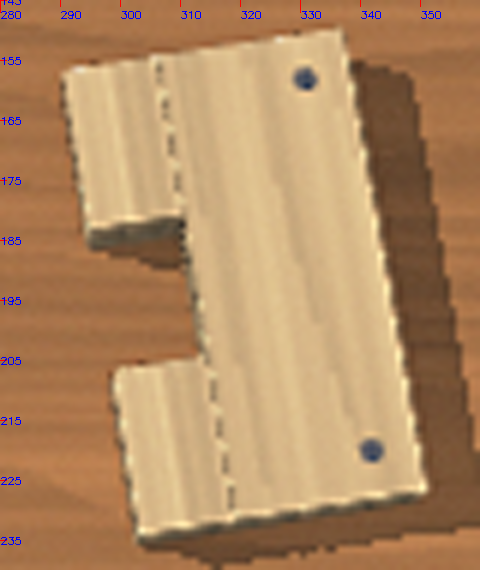

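View pics/top_block.png

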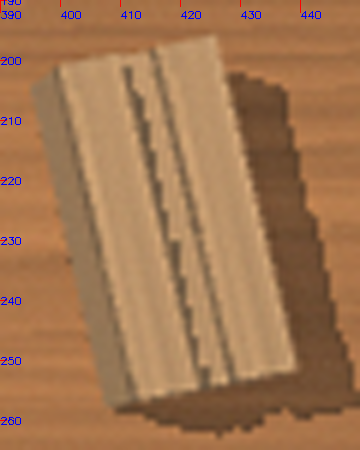

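View pics/top_board.png

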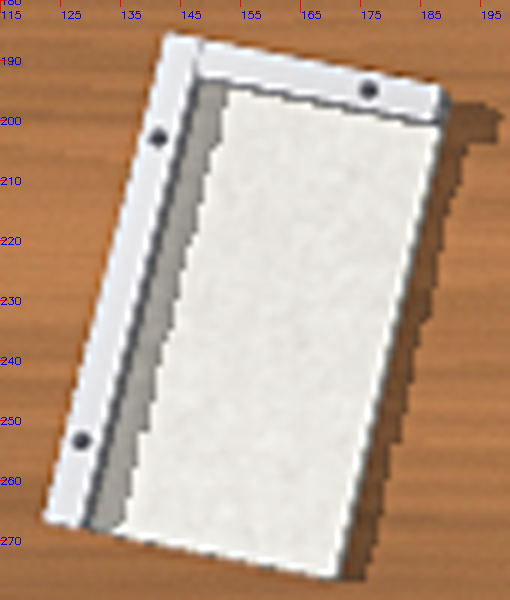

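View pics/scene_step.png

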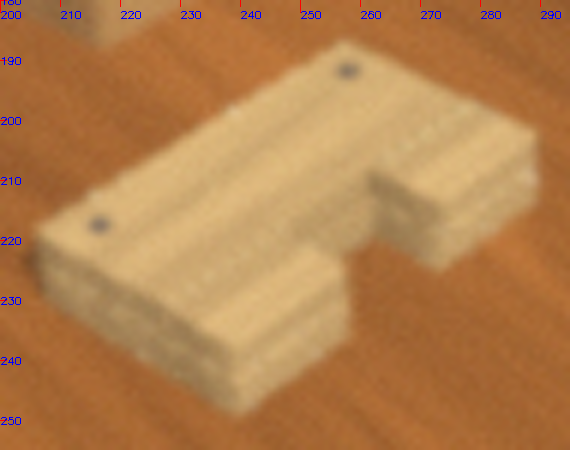

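View pics/scene_block.png

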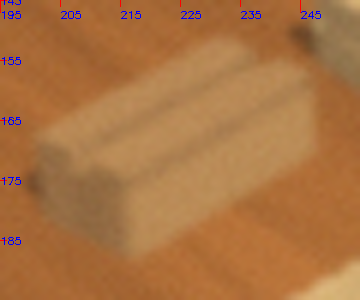

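View pics/scene_board.png

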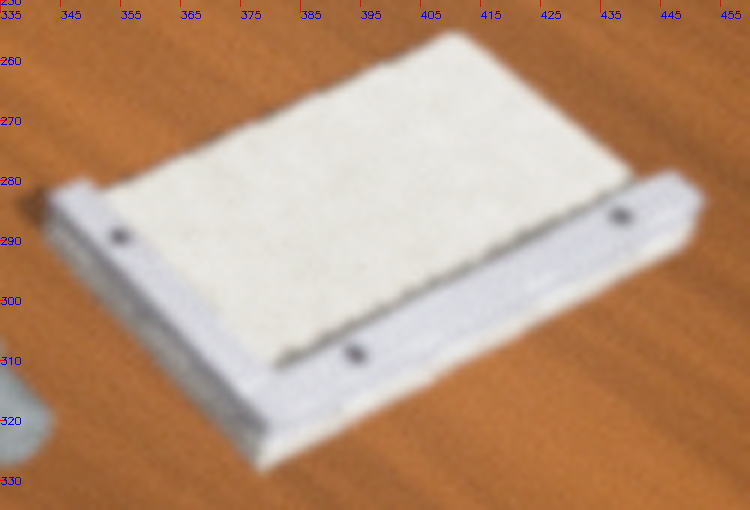

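```bash
cat > fit.py <<'E'
from h import *
from scipy.optimize import least_squares
def load(n):
    d=np.load(f'f_{n}.npz'); return {k:d[k] for k in d}
def fit(obs,p0,free_z=True):
    def P(p,m): c,s=np.cos(p[3]),np.sin(p[3]); return np.array([p[0]+c*m[0]-s*m[1],p[1]+s*m[0]+c*m[1],p[2]+m[2]])
    def r(p):
        p=np.array(p); 
        if not free_z: p[2]=p0[2]
        return np.concatenate([proj(f,P(p,m))-uv for f,m,uv in obs])
    s=least_squares(r,p0,loss='soft_l1',x_scale=[1,1,1,.01]); return s.x, r(s.x).reshape(-1,2)
E
python3 - <<'E'
from fit import *
T,S=load('top'),load('scene')
def px(o,x,y): return np.array([o[0]+x/6-.42,o[1]+y/6-.42])
def run(name,tl,sl,ot,os,p0):
    A=[(T,m,px(ot,*q)) for m,q in tl]; B=[(S,m,px(os,*q)) for m,q in sl]
    for lab,o,fz in [('both',A+B,True),('top z fixed',A,False),('scene z fixed',B,False)]:
        x,r=fit(o,p0,fz); print(name,lab,np.round(x[:3],1),round(np.degrees(x[3]),2),'rms',np.round(np.sqrt((r**2).mean()),2)); 
        if lab=='both':print(np.round(r,1).tolist())
run('step',[((100,0,0),(63,72)),((100,-120,0),(342,30)),((-100,-120,0),(428,490)),((-100,0,0),(137,530)),((30,0,0),(90,230)),((30,-40,0),(182,215)),((-30,-40,0),(208,356)),((-30,0,0),(112,370))],
 [((100,-120,0),(38,232)),((-100,-120,0),(345,40)),((-100,0,0),(537,130)),((100,0,0),(240,345)),((30,0,0),(348,255)),((-30,-40,0),(370,172)),((-30,0,0),(440,205))],(280,145),(200,180),[400,50,40,0.15])
run('block',[((70,33,0),(57,68)),((70,-33,0),(217,37)),((-70,-33,0),(298,370)),((-70,33,0),(135,402))],
 [((70,33,0),(130,180)),((-70,33,0),(312,85)),((-70,-33,0),(225,37)),((70,-33,0),(38,138))],(390,190),(195,145),[300,-250,50,0.15])
run('board',[((0,0,14),(198,77)),((0,-104,0),(440,125)),((-194,-104,0),(340,578)),((-194,0,0),(88,528))],
 [((16,16,14),(270,425)),((16,16,-12),(262,470)),((-194,16,14),(705,200)),((-194,0,14),(665,170)),((0,-104,14),(90,180)),((16,-104,14),(50,195)),((0,0,14),(275,365)),((-194,-104,0),(455,32))],(115,180),(335,250),[400,300,12,-0.2])
E
```

```text
step both [541.8   0.8  37.9] 9.84 rms 0.58
[[-0.4, -0.0], [-0.2, -0.3], [-0.3, 0.3], [0.3, 1.2], [-0.4, 0.3], [-0.0, 0.4], [-0.3, 0.1], [-0.2, 0.2], [-0.9, -0.5], [-0.4, -0.1], [-0.1, 0.4], [-1.3, 0.2], [-0.2, 1.7], [0.0, -0.9], [-0.3, -0.6]]
step top z fixed [5.421e+02 5.000e-01 3.840e+01] 9.64 rms 0.34
step scene z fixed [542.1   3.7  27.7] 10.41 rms 0.64
block both [ 466.  -299.8   45.6] 11.53 rms 0.63
[[-0.0, 0.2], [-0.7, 0.4], [-0.6, 0.6], [0.0, 0.3], [-1.0, 0.1], [-0.2, -1.6], [-0.7, 0.2], [-0.9, -0.0]]
block top z fixed [ 466.3 -299.3   50.2] 11.53 rms 0.25
block scene z fixed [ 468.8 -291.2   50. ] 11.75 rms 0.63
board both [545.8 379.1   9.8] -10.32 rms 0.59
[[-1.0, -0.1], [-0.3, 0.7], [-1.1, 0.4], [0.4, 0.5], [0.1, 0.0], [-0.8, 0.6], [-0.5, -0.6], [0.4, -0.2], [-1.1, -0.3], [-0.2, -0.2], [-0.1, 1.3], [0.1, -0.2]]
board top z fixed [546.6 377.2  12. ] -10.35 rms 0.48
board scene z fixed [547.2 380.3  15.5] -10.35 rms 0.59
```

Both views agree: step brink (542, 1) with yaw 9.7°, block (466, -300) with yaw 11.5°, and board corner (546, 378) with yaw -10.35°. The step's 200x120 fits the middle size. Next I'll work out the tool's heading.

```bash
cat >> h.py <<'E'
from scipy.spatial.transform import Rotation as R
def st():
    s=ctrl.state(); M=R.from_rotvec(s['eef_rot']).as_matrix()
    y=M[:,1]; jaw=(np.degrees(np.arctan2(y[1],y[0])))%180
    print('t',round(s['time_s'],2),'tcp',np.round(s['tcp_pos'],1),'jaw deg(mod180)',round(jaw,2),'x ax',np.round(M[:,0],3),'F',np.round(s['wrist_force'],1),'w',round(s['grip_width'],3),'j',np.round(s['joint_pos'],2)); return s
E
python3 - <<'E'
from h import *
s=st(); p=s['tcp_pos']
print('to block',np.array([466.2,-299.5])-p[:2])
E
```

```text
t 0.9 tcp [249.  490.4 211.6] jaw deg(mod180) 63.08 x ax [-0. -0. -1.] F [0.9 0.  0.4] w 0.998 j [ 0.89  0.38  1.3  -0.    1.46 -0.22]
to block [ 217.23226216 -789.87188758]
```

```bash
python3 -m jog '[[0.015,-0.055,0,4,0],[0.03,-0.11,0,8,0],[0.045,-0.165,0,12,0],[0.06,-0.22,0,16,0],[0.075,-0.275,0,20,0],[0.09,-0.33,0,24,0],[0.106,-0.385,0,28,0],[0.121,-0.44,0,32,0],[0.136,-0.495,0,36,0],[0.151,-0.55,0,38.4,0],[0.166,-0.605,0,38.4,0],[0.182,-0.66,0,38.4,0]]' 40; python3 -m jog '[[0.015,-0.055,-0.02,0,0],[0.03,-0.11,-0.06,0,0],[0.035,-0.13,-0.09,0,0],[0.035,-0.13,-0.09,0,0]]'
python3 - <<'E'
from h import *
st(); f=grab_frame('top'); save(f,'top1');f=grab_frame('scene'); save(f,'scene1')
E
```

```text
time_s: 2.4
tcp_pos: [431.2, -171.6, 211.8]
eef_rot: [-0.157, 1.565, 0.157]
wrist_force: [0.6, 1.2, -0.0]
grip_width: 1.0
time_s: 2.9
tcp_pos: [465.1, -300.1, 119.2]
eef_rot: [-0.153, 1.568, 0.159]
wrist_force: [-0.8, 0.4, 0.5]
grip_width: 1.003
t 2.9 tcp [ 465.1 -300.1  119.2] jaw deg(mod180) 101.37 x ax [-0.004  0.004 -1.   ] F [-0.8  0.4  0.5] w 1.003 j [-0.79  0.47  1.43 -0.    1.24 -2.56]
```

View pics/top1.png

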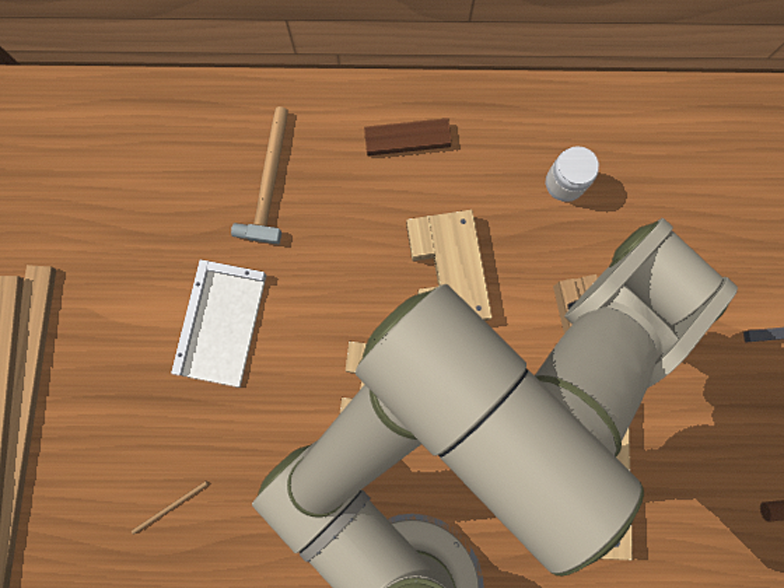

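View pics/scene1.png

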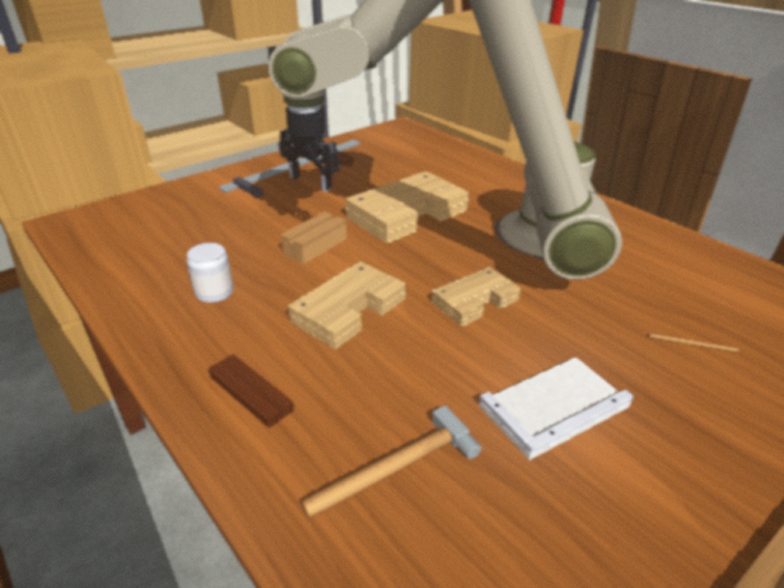

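Run:
```python
from h import *
f=grab_frame('scene'); 
d=np.array([np.cos(np.radians(101.4)),np.sin(np.radians(101.4))])
for s in (-49,49): print(proj(f,[465.1+s*d[0],-300.1+s*d[1],110])*1.4)
f['color']=f['color'][70:200,180:270]; save(f,'scene1z',6)
```

```text
[295.61223035 194.56024345]
[327.90162807 207.70030952]
```

View pics/scene1z.png

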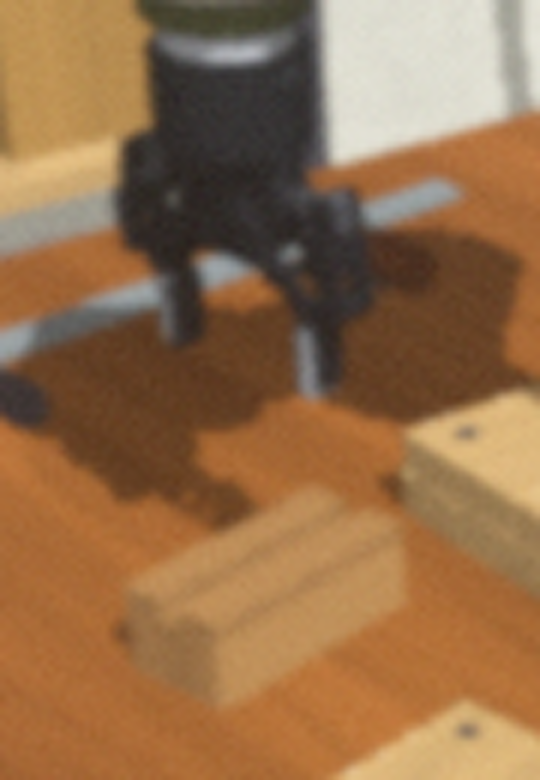

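Run:
```python
from h import *
f=grab_frame('scene'); 
d=np.array([np.cos(np.radians(101.4)),np.sin(np.radians(101.4))])
for z in (105,118,130,140):
  for s in (-49,49): print(z,np.round(proj(f,[465.1+s*d[0],-300.1+s*d[1],z])*1.4,1))
for z in (105,118,130): print(z,onz(f,(210.5,127),z),onz(f,(232.5,135),z))
# top camera sanity: base center
```

```text
105 [295.8 196.6]
105 [328.  209.8]
118 [295.3 191.3]
118 [327.7 204.3]
130 [294.8 186.3]
130 [327.4 199.2]
140 [294.4 182. ]
140 [327.1 194.9]
105 [ 422.94697535 -433.29464783  105.        ] [ 401.08106623 -338.27560181  105.        ]
118 [ 437.59417342 -408.37677192  118.        ] [ 416.23878636 -315.5762167   118.        ]
130 [ 451.11466395 -385.37565569  130.        ] [ 430.23052801 -294.62293813  130.        ]
```

Run:
```python
from fit import *
T,S=load('top'),load('scene')
print(proj(T,[249,490.4,200]),proj(S,[249,490.4,200]))
d=np.array([np.cos(np.radians(63.1)),np.sin(np.radians(63.1))])
for s in (-49,49):
  for z in(198,211,240): print(s,z,proj(T,[249+s*d[0],490.4+s*d[1],z]),proj(S,[249+s*d[0],490.4+s*d[1],z]))
T['color']=T['color'][270:400,0:120]; save(T,'t0z',5)
S['color']=S['color'][110:240,480:560]; save(S,'s0z',5)
```

```text
[ 59.85569934 315.19296117] [533.08524299 212.552142  ]
-49 198 [ 80.48467813 326.48313759] [515.48928147 199.68201909]
-49 211 [ 77.78642848 326.98458083] [517.86778726 194.53656733]
-49 240 [ 71.49762549 328.15329321] [523.3426146  182.69280383]
49 198 [ 40.28946399 303.88867578] [551.60444869 228.40788026]
49 211 [ 37.07712427 304.08462416] [554.60970262 223.04217509]
49 240 [ 29.59284041 304.54115537] [561.54950406 210.65156537]
```

View pics/t0z.png

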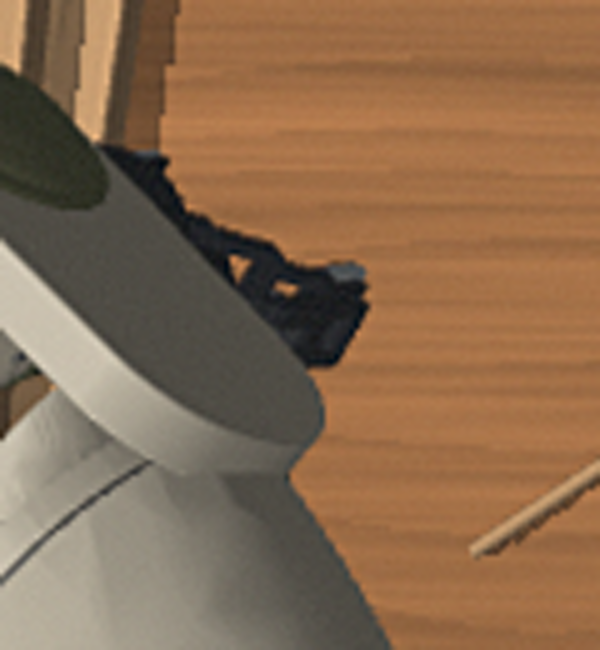

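View pics/s0z.png

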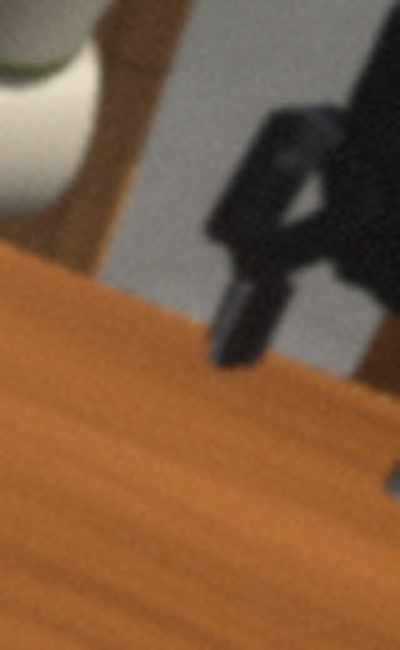

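Run:
```python
from fit import *
T,S=load('top'),load('scene')
def tri(a,b):
    (c1,v1),(c2,v2)=ray(T,a),ray(S,b); v1/=np.linalg.norm(v1);v2/=np.linalg.norm(v2)
    t=np.linalg.lstsq(np.c_[v1,-v2],c2-c1,rcond=None)[0]; p,q=c1+t[0]*v1,c2+t[1]*v2; return (p+q)/2,np.linalg.norm(p-q)
print(tri((69,324),(526,182)))
print(tri((65,331),(532,153)))
```

```text
(array([234.61076468, 450.93486584, 246.61446985]), np.float64(3.007337830156163))
(array([225.4296369 , 435.04912737, 301.54188768]), np.float64(6.975495077065477))
```

```bash
python3 -m jog '[[0.001,0,-0.02,0,0],[0.001,0.0005,-0.044,0,0],[0.001,0.0005,-0.044,0,0]]'
python3 - <<'E'
from h import *
st(); f=grab_frame('scene')
f['color']=f['color'][70:200,180:270]; save(f,'scene2z',6)
E
```

```text
time_s: 3.48
tcp_pos: [466.8, -298.0, 77.8]
eef_rot: [-0.157, 1.566, 0.159]
wrist_force: [0.1, 1.0, 0.2]
grip_width: 1.002
t 3.48 tcp [ 466.8 -298.    77.8] jaw deg(mod180) 101.54 x ax [-0.001  0.001 -1.   ] F [0.1 1.  0.2] w 1.002 j [-0.78  0.52  1.49  0.    1.14 -2.55]
```

View pics/scene2z.png

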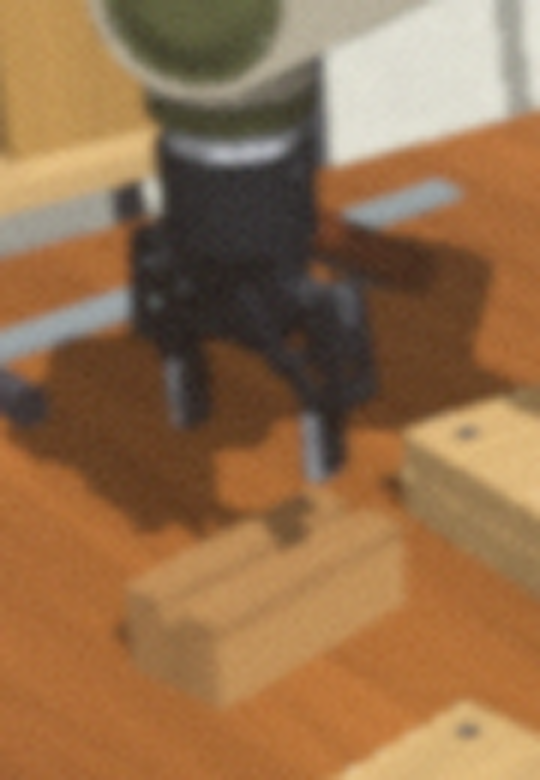

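Run:
```python
from h import *
f=grab_frame('scene'); 
print('shadow spot',onz(f,(180+287/6-.4,70+525/6-.4),50))
f=grab_frame('top'); save(f,'top2')
# light dir from tin & block in original top
from fit import load
T=load('top')
print('blk top corner',onz(T,(390+217/6,190+37/6),50),'shadow',onz(T,(390+285/6,190+95/6),0))
print('blk top corner',onz(T,(390+298/6,190+370/6),50),'shadow',onz(T,(390+355/6,190+410/6),0))
print('step top corner',onz(T,(280+342/6,145+30/6),40),'shadow',onz(T,(280+410/6,145+72/6),0))
```

```text
shadow spot [ 442.27575142 -313.21760602   50.        ]
blk top corner [ 540.34469645 -319.52024904   50.        ] shadow [ 525.64391214 -363.19885614    0.        ]
blk top corner [ 403.96002202 -347.16596535   50.        ] shadow [ 391.70214324 -387.14641427    0.        ]
step top corner [ 658.39362958 -101.63908997   40.        ] shadow [ 652.02692453 -135.88142497    0.        ]
```

View pics/top2.png

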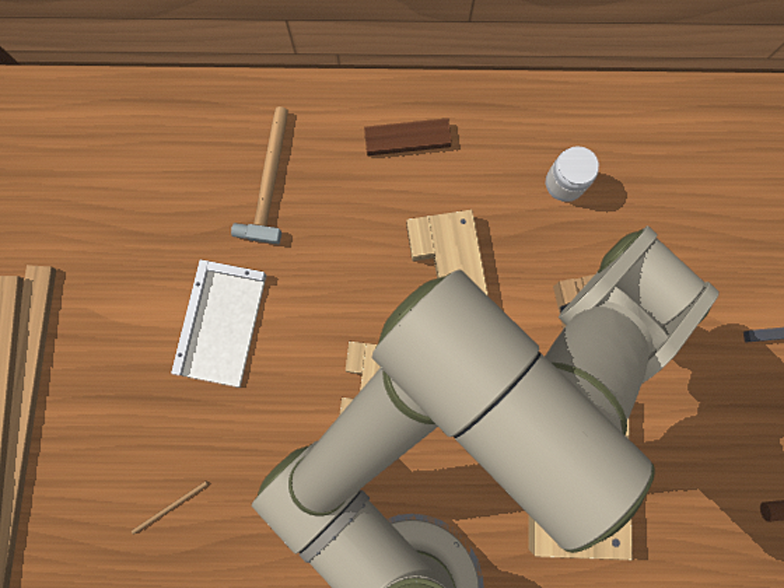

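```bash
python3 -m jog '[[0,-0.001,-0.02,0,0],[0,-0.001,-0.042,0,0],[0,-0.001,-0.042,0,0]]'
python3 - <<'E'
from h import *
st(); f=grab_frame('scene')
f['color']=f['color'][70:200,180:270]; save(f,'scene3z',6)
E
```

```text
time_s: 4.0
tcp_pos: [466.8, -299.8, 35.7]
eef_rot: [-0.157, 1.566, 0.158]
wrist_force: [-0.6, 0.1, 0.5]
grip_width: 1.0
t 4.0 tcp [ 466.8 -299.8   35.7] jaw deg(mod180) 101.49 x ax [-0.001  0.001 -1.   ] F [-0.6  0.1  0.5] w 1.0 j [-0.78  0.58  1.53 -0.    1.04 -2.56]
```

View pics/scene3z.png

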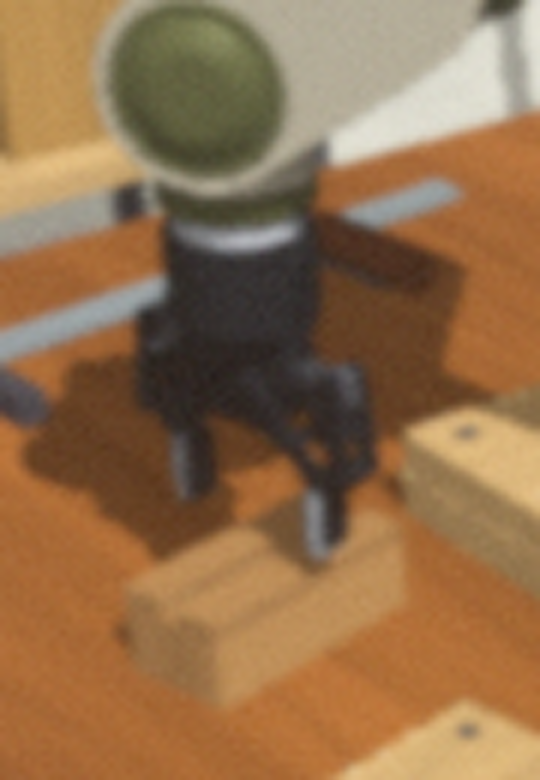

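```bash
python3 -m jog '[[0,0,-0.01,0,0],[0,0,-0.021,0,0],[0,0,-0.021,0,0]]'
python3 - <<'E'
from h import *
st(); f=grab_frame('scene')
f['color']=f['color'][70:200,180:270]; save(f,'scene4z',6)
E
```

```text
time_s: 4.42
tcp_pos: [466.6, -299.7, 13.8]
eef_rot: [-0.156, 1.566, 0.158]
wrist_force: [0.7, 0.3, 0.2]
grip_width: 1.0
t 4.42 tcp [ 466.6 -299.7   13.8] jaw deg(mod180) 101.48 x ax [-0.001  0.001 -1.   ] F [0.7 0.3 0.2] w 1.0 j [-0.78  0.61  1.55  0.    0.99 -2.56]
```

View pics/scene4z.png

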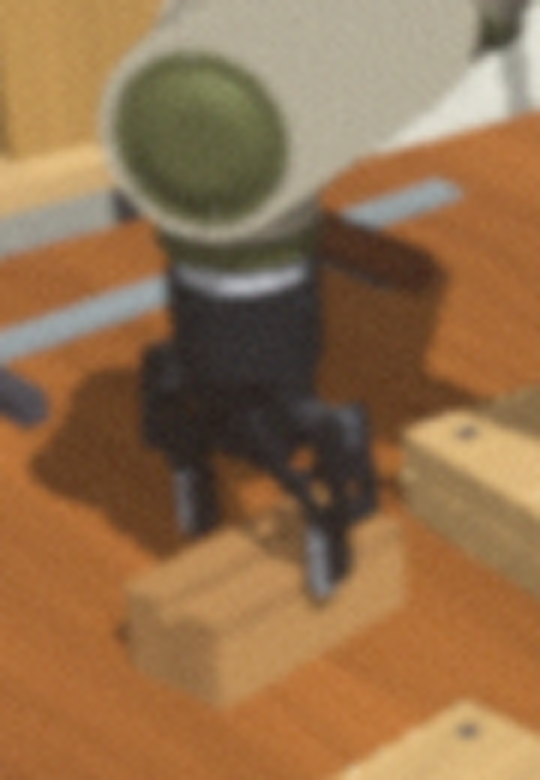

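Run:
```python
from h import *
f=grab_frame('scene'); 
d=np.array([np.cos(np.radians(101.5)),np.sin(np.radians(101.5))])
for z in (15,30,40,50):
  for s in (-47,47):
    p=proj(f,[466.6+s*d[0],-299.7+s*d[1],z]); print(z,s,np.round([(p[0]-180)*6,(p[1]-70)*6],0))
```

```text
15 -47 [203. 576.]
15 47 [330. 634.]
30 -47 [201. 552.]
30 47 [329. 609.]
40 -47 [199. 535.]
40 47 [328. 592.]
50 -47 [197. 519.]
50 47 [327. 575.]
```

```bash
python3 -m jog '[[0,0,-0.006,0,0],[0,0,-0.012,0,0],[0,0,-0.016,0,0],[0,0,-0.016,0,0]]'
python3 - <<'E'
from h import *
st(); f=grab_frame('scene')
f['color']=f['color'][70:200,180:270]; save(f,'scene5z',6)
E
```

```text
time_s: 5.03
tcp_pos: [466.8, -300.0, -1.8]
eef_rot: [-0.157, 1.566, 0.158]
wrist_force: [0.2, -0.1, -0.1]
grip_width: 0.996
t 5.03 tcp [ 466.8 -300.    -1.8] jaw deg(mod180) 101.48 x ax [-0.001  0.001 -1.   ] F [ 0.2 -0.1 -0.1] w 0.996 j [-0.78  0.63  1.56 -0.    0.95 -2.56]
```

View pics/scene5z.png

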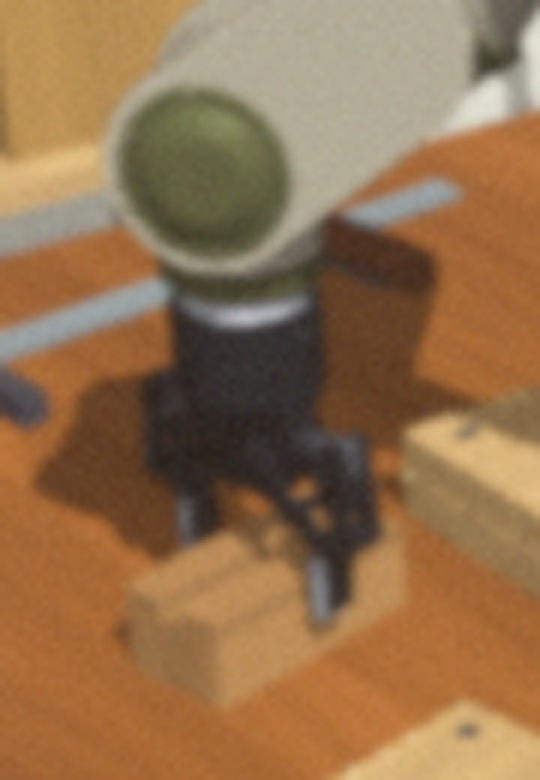

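```bash
python3 -m jog '[[0,0,0,0,120],[0,0,0,0,200],[0,0,0,0,255],[0,0,0,0,255],[0,0,0,0,255]]' 50
python3 - <<'E'
from h import *
st(); f=grab_frame('scene')
f['color']=f['color'][70:200,180:270]; save(f,'scene6z',6)
E
```

```text
time_s: 5.7
tcp_pos: [467.1, -300.2, -1.0]
eef_rot: [-0.158, 1.565, 0.157]
wrist_force: [-1.5, 0.4, 5.7]
grip_width: 0.765
t 5.7 tcp [ 467.1 -300.2   -1. ] jaw deg(mod180) 101.48 x ax [ 0.001 -0.    -1.   ] F [-1.5  0.4  5.7] w 0.765 j [-0.78  0.63  1.56  0.    0.95 -2.56]
```

View pics/scene6z.png

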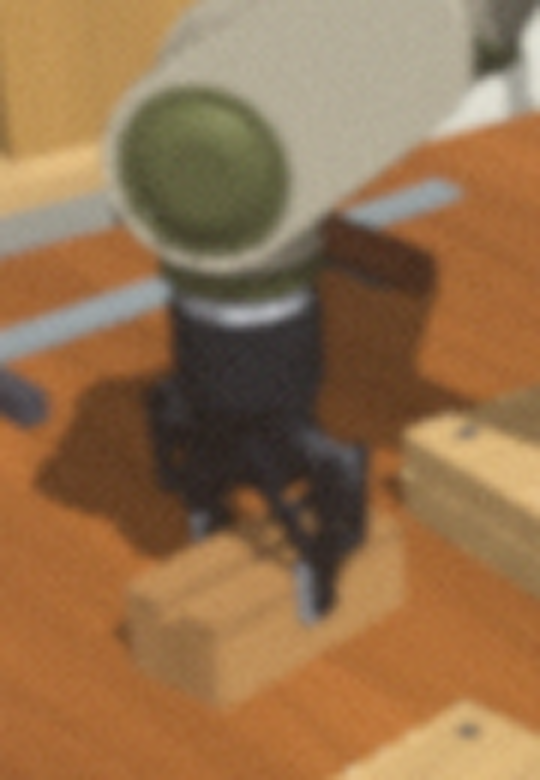

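```bash
python3 -m jog '[[0,0,0.03,0,255],[0,0,0.07,0,255],[0.015,0.045,0.075,-0.5,255],[0.03,0.095,0.075,-1,255],[0.046,0.145,0.075,-1.8,255],[0.062,0.195,0.075,-1.8,255],[0.075,0.235,0.075,-1.8,255],[0.083,0.256,0.07,-1.8,255],[0.083,0.256,0.06,-1.8,255],[0.083,0.256,0.06,-1.8,255]]'
python3 - <<'E'
from h import *
st(); f=grab_frame('scene'); 
f['color']=f['color'][100:260,180:310]; save(f,'scene7z',4.5)
f=grab_frame('top'); save(f,'top7')
E
```

```text
time_s: 7.0
tcp_pos: [549.1, -44.5, 57.4]
eef_rot: [-0.132, 1.569, 0.133]
wrist_force: [-0.4, -0.4, -3.5]
grip_width: 0.763
t 7.0 tcp [549.1 -44.5  57.4] jaw deg(mod180) 99.67 x ax [-0.003  0.001 -1.   ] F [-0.4 -0.4 -3.5] w 0.763 j [-0.3   0.54  1.52 -0.    1.09 -2.04]
```

View pics/scene7z.png

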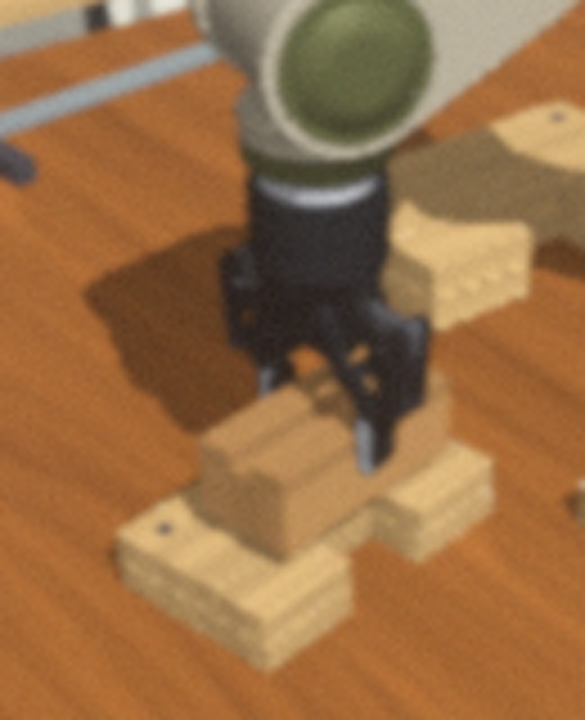

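View pics/top7.png

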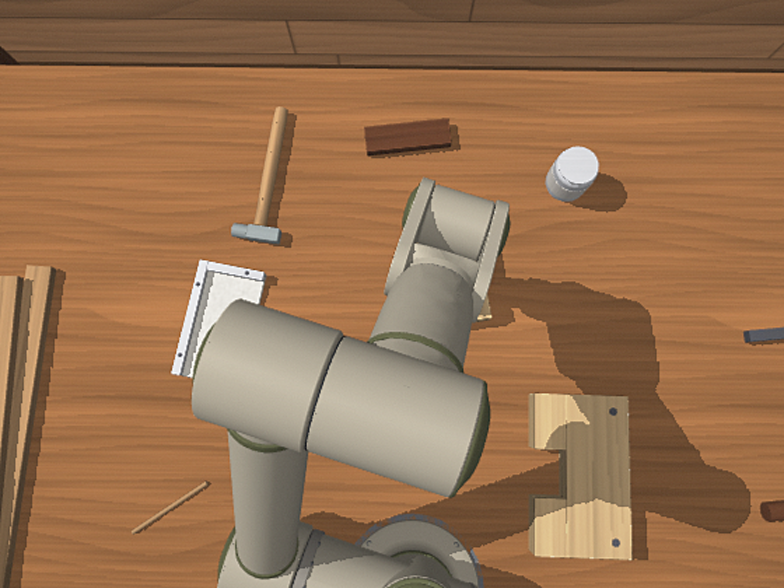

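```bash
python3 -m jog '[[0,0,-0.008,0,255],[0,0,-0.015,0,255],[0,0,-0.017,0,255],[0,0,-0.017,0,255]]'; python3 -m jog '[[0,0,-0.002,0,255],[0,0,-0.002,0,255]]'
python3 - <<'E'
from h import *
st(); f=grab_frame('scene'); 
f['color']=f['color'][100:260,180:310]; save(f,'scene8z',4.5)
E
```

```text
time_s: 7.6
tcp_pos: [549.9, -44.1, 41.4]
eef_rot: [-0.133, 1.567, 0.133]
wrist_force: [0.1, 0.4, -2.7]
grip_width: 0.759
time_s: 7.85
tcp_pos: [549.9, -44.1, 39.6]
eef_rot: [-0.133, 1.567, 0.133]
wrist_force: [-0.4, -0.9, -2.4]
grip_width: 0.762
t 7.85 tcp [549.9 -44.1  39.6] jaw deg(mod180) 99.68 x ax [-0. -0. -1.] F [-0.4 -0.9 -2.4] w 0.762 j [-0.29  0.57  1.53 -0.    1.04 -2.03]
```

View pics/scene8z.png

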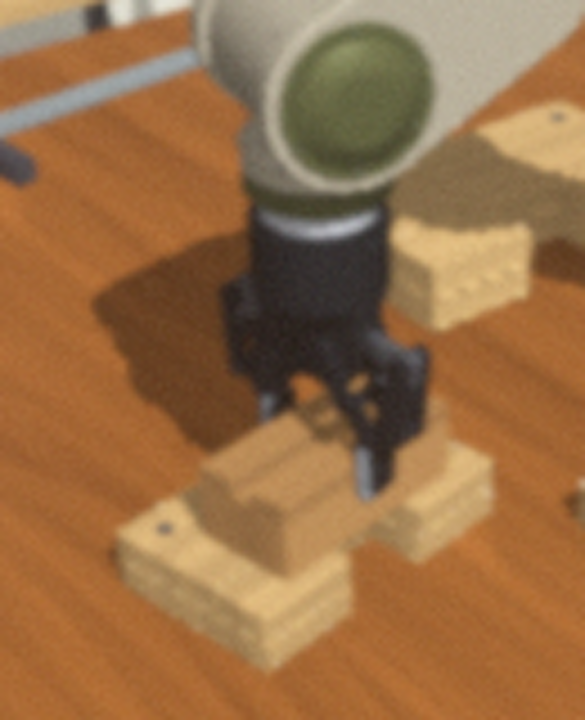

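```bash
python3 -m jog '[[0,0,-0.001,0,255],[0,0,-0.001,0,255]]'; python3 -m jog '[[0,0,-0.001,0,255],[0,0,-0.001,0,255]]'
```

```text
time_s: 8.15
tcp_pos: [550.1, -44.1, 39.0]
eef_rot: [-0.133, 1.566, 0.133]
wrist_force: [-1.3, -0.8, 2.6]
grip_width: 0.763
time_s: 8.4
tcp_pos: [550.1, -44.1, 39.0]
eef_rot: [-0.133, 1.566, 0.132]
wrist_force: [-4.5, 2.1, 10.7]
grip_width: 0.76
```

Contact came at TCP z 39.0, which confirms the 40 mm step. I'll open and lift clear.

```bash
python3 -m jog '[[0,0,0.001,0,0],[0,0,0.001,0,0],[0,0,0.001,0,0],[0,0,0.001,0,0],[0,0,0.03,0,0],[0,0,0.08,0,0],[0,-0.06,0.1,0,0],[0.015,-0.12,0.1,0,0],[0.015,-0.12,0.1,0,0]]'
python3 - <<'E'
from h import *
st(); f=grab_frame('scene'); np.savez('f_scene9.npz',**{k:f[k] for k in ['color','K','extrinsics']})
f['color']=f['color'][100:260,180:310]; save(f,'scene9z',4.5)
f=grab_frame('top'); f['color']=f['color'][130:270,260:420]; save(f,'top9',4.5)
E
```

```text
time_s: 9.52
tcp_pos: [565.4, -167.9, 137.3]
eef_rot: [-0.13, 1.566, 0.128]
wrist_force: [-0.4, -0.6, -1.6]
grip_width: 1.0
t 9.53 tcp [ 565.4 -167.9  137.3] jaw deg(mod180) 99.43 x ax [ 0.001 -0.001 -1.   ] F [-0.4 -0.6 -1.6] w 1.0 j [-0.49  0.51  1.3  -0.    1.33 -2.22]
```

View pics/scene9z.png

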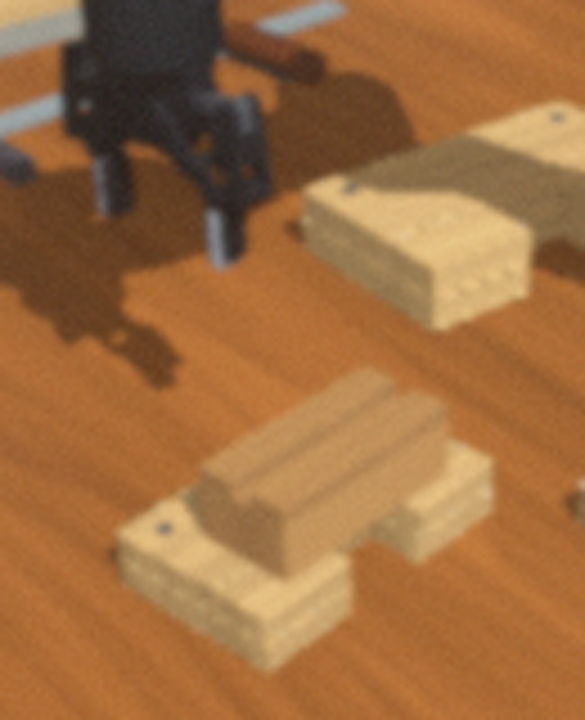

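View pics/top9.png

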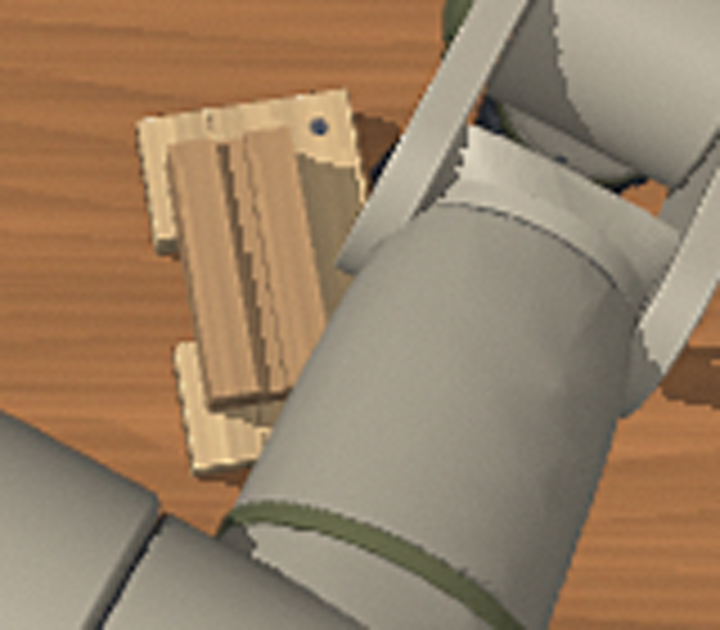

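```bash
cat >> h.py <<'E'
B=np.array([542.,0.8]); YA=np.radians(9.7)
def tostep(p): d=np.asarray(p)[:2]-B; c,s=np.cos(YA),np.sin(YA); return np.array([c*d[0]+s*d[1],-s*d[0]+c*d[1]])
def fromstep(q): c,s=np.cos(YA),np.sin(YA); return B+np.array([c*q[0]-s*q[1],s*q[0]+c*q[1]])
C=np.array([546.2,378.5]); YC=np.radians(-10.35)
def toboard(p): d=np.asarray(p)[:2]-C; c,s=np.cos(YC),np.sin(YC); return np.array([c*d[0]+s*d[1],-s*d[0]+c*d[1]])
def fromboard(q): c,s=np.cos(YC),np.sin(YC); return C+np.array([c*q[0]-s*q[1],s*q[0]+c*q[1]])
E
python3 - <<'E'
from h import *
f=grab_frame('top')
for x,y in [(168,148),(292,127),(210,410)]:
    p=onz(f,(260+x/4.5-.4,130+y/4.5-.4),90); print(p,tostep(p))
s=st()
for q in [(2,-102),(2,-60),(2,-45)]:
    print(q,fromstep(q),fromstep(q)-s['tcp_pos'][:2])
E
```

```text
[610.66942777   1.00490081  90.        ] [ 67.72221678 -11.36809784]
[623.19027354 -65.40489876  90.        ] [ 68.87471196 -78.93809719]
[469.15877258 -22.25215812  90.        ] [-75.68389438 -10.44961901]
t 9.68 tcp [ 564.7 -163.4  137.3] jaw deg(mod180) 99.69 x ax [-0.001  0.001 -1.   ] F [-0.4  0.1  0.4] w 1.0 j [-0.48  0.51  1.31  0.    1.33 -2.22]
(2, -102) [561.15732365 -99.40477509] [-3.50034832 64.0365951 ]
(2, -60) [554.08076971 -58.00522939] [-10.57690226 105.43614081]
(2, -45) [551.55342902 -43.21967735] [-13.10424295 120.22169284]
```

```bash
python3 -m jog '[[0,0,0,-10,0],[0,0,0,-20,0],[0,0,0,-30,0],[0,0,0,-40,0],[0,0,0,-50,0],[0,0,0,-60,0],[-0.002,0.015,0,-70,0],[-0.004,0.03,0,-80,0],[-0.008,0.05,-0.04,-90,0],[-0.008,0.062,-0.08,-90,0],[-0.008,0.062,-0.09,-90,0],[-0.008,0.062,-0.09,-90,0]]'
python3 - <<'E'
from h import *
s=st(); print(tostep(s['tcp_pos'])); f=grab_frame('scene'); 
f['color']=f['color'][100:260,180:310]; save(f,'scene10z',4.5)
E
```

```text
time_s: 11.18
tcp_pos: [557.3, -101.9, 48.1]
eef_rot: [1.083, 1.285, -1.083]
wrist_force: [0.0, 0.2, 0.6]
grip_width: 0.999
t 11.18 tcp [ 557.3 -101.9   48.1] jaw deg(mod180) 9.74 x ax [ 0. -0. -1.] F [0.  0.2 0.6] w 0.999 j [-0.39  0.58  1.48 -0.    1.08 -0.56]
[  -2.27199005 -103.825783  ]
```

View pics/scene10z.png

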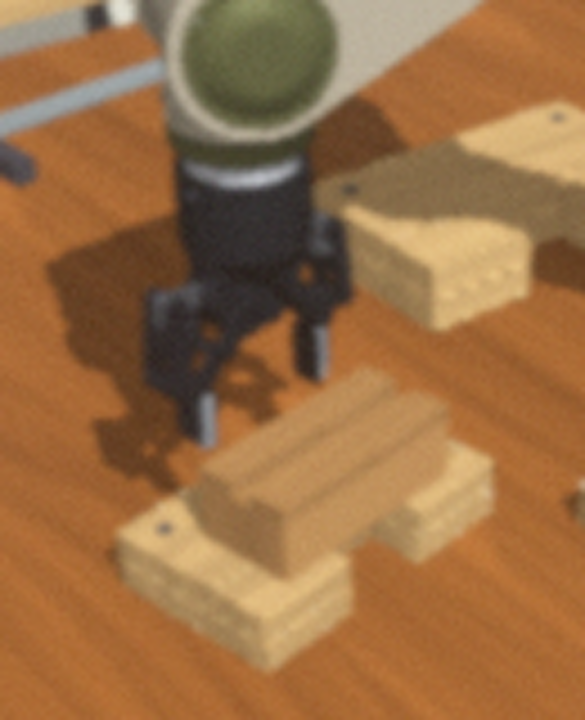

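Run:
```python
from h import *
f=grab_frame('scene')
for xs,uv in ((45,(205,443)),(-49,(317,378))):
  for z in (50,60,70,80):
    p=fromstep((xs,-104)); q=proj(f,[*p,z]); print(xs,z,(q-[180,100])*4.5)
```

```text
45 50 [199.29394002 481.26738689]
45 60 [198.12136897 467.40982948]
45 70 [196.9349966  453.38916686]
45 80 [195.73457782 439.20250231]
-49 50 [308.89043432 414.22085809]
-49 60 [308.38727062 400.72725145]
-49 70 [307.87850066 387.08329869]
-49 80 [307.36403021 373.28647301]
```

```bash
python3 -m jog '[[0,0,-0.01,0,0],[0,0,-0.02,0,0],[0,0.003,-0.02,0,0],[0,0.003,-0.02,0,0]]'
python3 - <<'E'
from h import *
s=st(); print(tostep(s['tcp_pos'])); f=grab_frame('scene'); 
f['color']=f['color'][100:260,180:310]; save(f,'scene11z',4.5)
E
```

```text
time_s: 11.78
tcp_pos: [557.0, -98.9, 27.6]
eef_rot: [1.084, 1.285, -1.084]
wrist_force: [0.1, -0.1, -0.7]
grip_width: 1.001
t 11.78 tcp [557.  -98.9  27.6] jaw deg(mod180) 9.69 x ax [-0.  0. -1.] F [ 0.1 -0.1 -0.7] w 1.001 j [-0.39  0.6   1.5   0.    1.03 -0.55]
[  -1.99816638 -100.83614063]
```

View pics/scene11z.png

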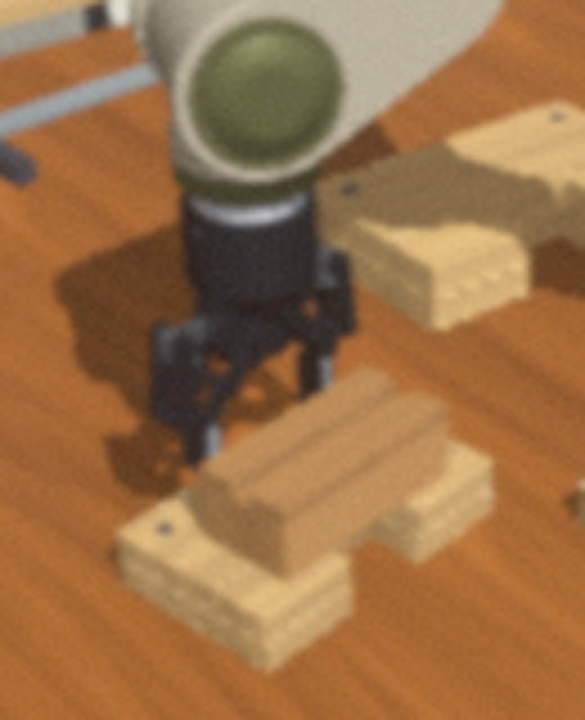

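```bash
python3 -m jog '[[-0.001,0.005,0,0,0],[-0.002,0.01,0,0,0],[-0.003,0.015,0,0,0],[-0.003,0.02,0,0,0],[-0.004,0.025,0,0,0],[-0.005,0.03,0,0,0],[-0.006,0.034,0,0,0],[-0.006,0.038,0,0,0],[-0.007,0.042,0,0,0],[-0.008,0.046,0,0,0]]'
python3 - <<'E'
from h import *
s=st(); print(tostep(s['tcp_pos'])); f=grab_frame('scene'); 
f['color']=f['color'][100:260,180:310]; save(f,'scene12z',4.5)
E
```

```text
time_s: 13.08
tcp_pos: [549.0, -52.9, 27.7]
eef_rot: [1.084, 1.284, -1.084]
wrist_force: [0.6, -2.2, 1.0]
grip_width: 0.996
t 13.07 tcp [549.  -52.9  27.7] jaw deg(mod180) 9.68 x ax [ 0. -0. -1.] F [ 0.6 -2.2  1. ] w 0.996 j [-0.31  0.58  1.55  0.    1.01 -0.48]
[ -2.12606882 -54.09862915]
```

View pics/scene12z.png

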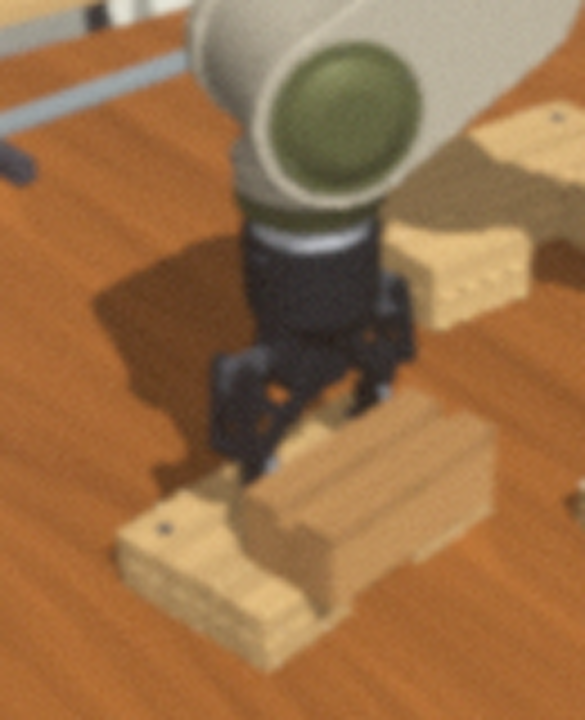

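```bash
python3 -m jog '[[0,0.0015,0,0,0],[-0.0005,0.003,0,0,0],[-0.001,0.0045,0,0,0],[-0.001,0.006,0,0,0],[-0.001,0.0075,0,0,0],[-0.0015,0.009,0,0,0],[-0.0015,0.01,0,0,0],[-0.002,0.011,0,0,0]]'
python3 - <<'E'
from h import *
s=st(); print(tostep(s['tcp_pos'])); f=grab_frame('scene'); 
f['color']=f['color'][100:260,180:310]; save(f,'scene13z',4.5)
E
```

```text
time_s: 14.12
tcp_pos: [546.6, -41.7, 27.4]
eef_rot: [1.084, 1.286, -1.084]
wrist_force: [-0.5, 0.1, -0.9]
grip_width: 1.0
t 14.12 tcp [546.6 -41.7  27.4] jaw deg(mod180) 9.69 x ax [-0.001  0.001 -1.   ] F [-0.5  0.1 -0.9] w 1.0 j [-0.29  0.58  1.56  0.    1.01 -0.46]
[ -2.58301383 -42.6410363 ]
```

View pics/scene13z.png

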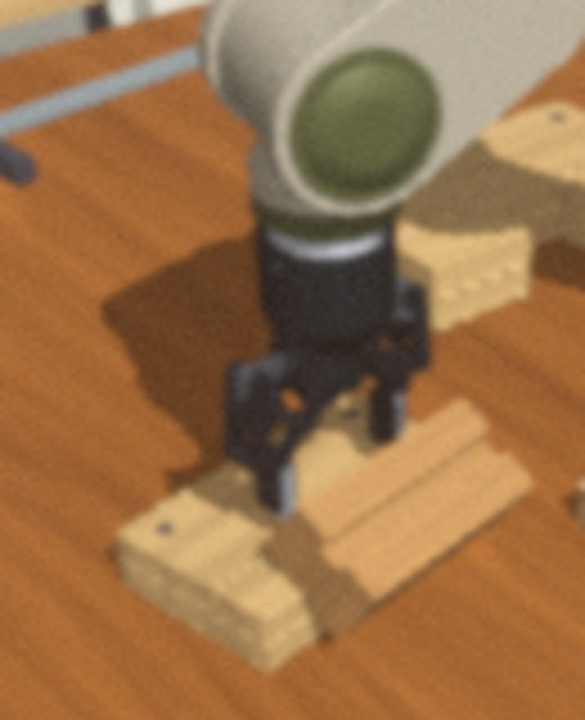

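Run:
```python
from h import *
s=st(); f=grab_frame('scene'); 
f['color']=f['color'][100:260,180:310]; save(f,'scene14z',4.5)
```

```text
t 14.18 tcp [546.6 -41.6  27.4] jaw deg(mod180) 9.69 x ax [-0.001  0.001 -1.   ] F [-0.4  0.3  1.2] w 0.999 j [-0.29  0.58  1.56  0.    1.01 -0.46]
```

View pics/scene14z.png

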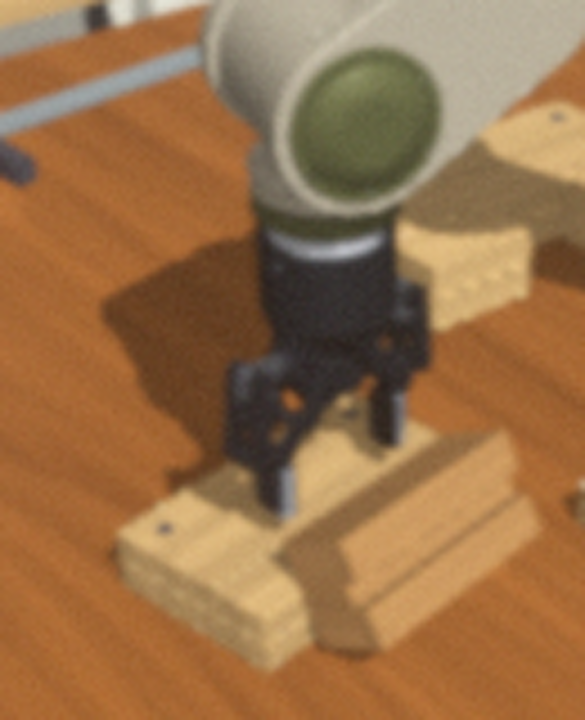

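It was still falling in that picture, so I'll wait without touching it and back the fingers away a little.

```bash
python3 -m jog '[[0,0,0,0,0],[0,0,0,0,0],[0.001,-0.005,0,0,0],[0.001,-0.005,0,0,0]]'
python3 - <<'E'
from h import *
s=st(); f=grab_frame('scene'); 
f['color']=f['color'][100:260,180:310]; save(f,'scene15z',4.5)
E
```

```text
time_s: 14.72
tcp_pos: [548.1, -47.6, 27.6]
eef_rot: [1.084, 1.284, -1.084]
wrist_force: [-0.4, -0.3, 0.2]
grip_width: 1.0
t 14.72 tcp [548.1 -47.6  27.6] jaw deg(mod180) 9.65 x ax [ 0. -0. -1.] F [-0.4 -0.3  0.2] w 1.0 j [-0.3   0.58  1.55 -0.    1.01 -0.47]
```

View pics/scene15z.png

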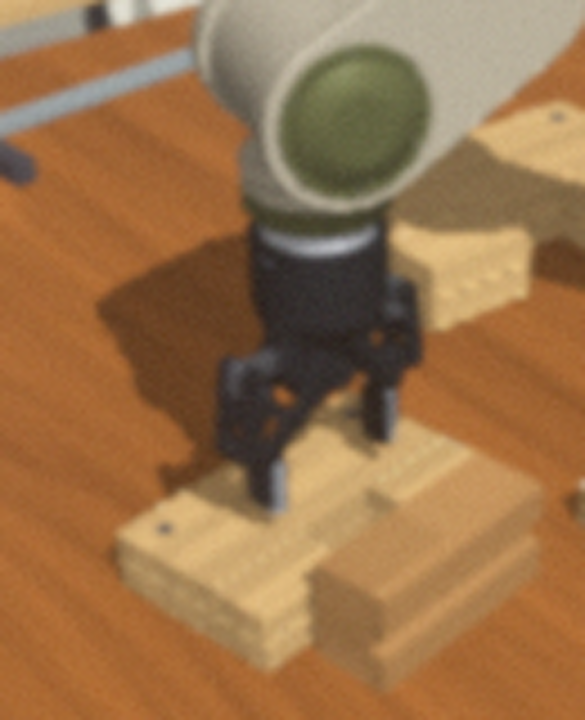

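The block is standing on its narrow side, with its base near (385,680) in the crop and the groove facing outward (+y). I'll retract, turn the jaws back and measure it.

```bash
python3 -m jog '[[0,0,0.03,0,0],[0,-0.02,0.09,0,0],[0,-0.07,0.12,10,0],[0,-0.12,0.12,20,0],[0,-0.14,0.12,30,0],[0,-0.14,0.12,40,0],[0,-0.14,0.12,50,0],[0,-0.14,0.12,60,0],[0,-0.14,0.12,70,0],[0,-0.14,0.12,80,0],[0,-0.14,0.12,90,0],[0,-0.14,0.12,90,0]]'
python3 - <<'E'
from h import *
s=st(); f=grab_frame('scene'); np.savez('f_scene.npz',**{k:f[k] for k in ['color','K','extrinsics']})
f['color']=f['color'][160:260,220:320]; save(f,'scene16z',6)
f=grab_frame('top'); np.savez('f_top.npz',**{k:f[k] for k in ['color','K','extrinsics']})
f['color']=f['color'][140:250,250:350]; save(f,'top16',5.4)
E
```

```text
time_s: 16.27
tcp_pos: [547.9, -187.1, 147.6]
eef_rot: [-0.131, 1.567, 0.132]
wrist_force: [0.7, 0.4, 0.4]
grip_width: 1.004
t 16.27 tcp [ 547.9 -187.1  147.6] jaw deg(mod180) 99.59 x ax [-0.  0. -1.] F [0.7 0.4 0.4] w 1.004 j [-0.53  0.48  1.32  0.    1.34 -2.27]
```

View pics/scene16z.png

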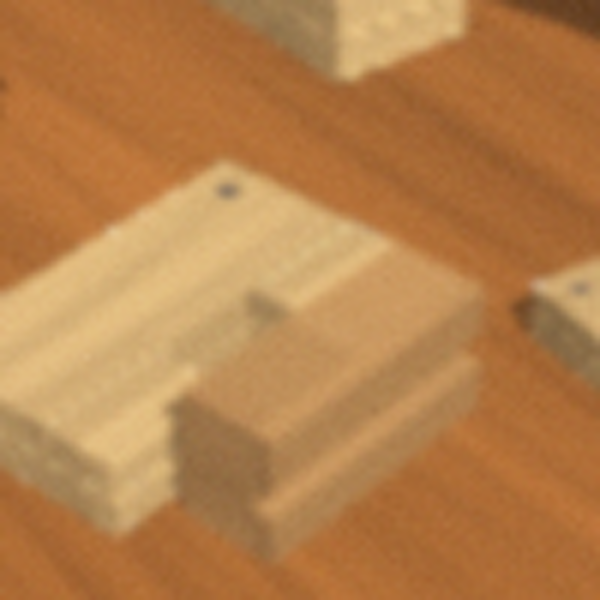

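View pics/top16.png

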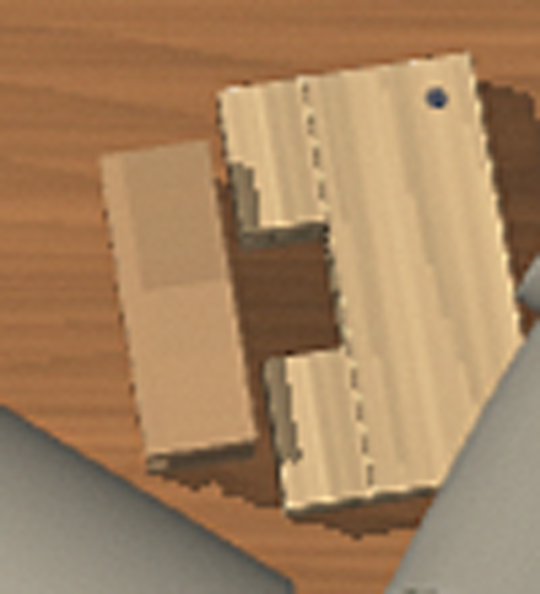

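Run:
```python
from fit import *
T,S=load('top'),load('scene')
A=[(T,m,np.array([250+x/5.4-.4,140+y/5.4-.4])) for m,(x,y) in [((70,25,0),(100,155)),((70,-25,0),(210,142)),((-70,-25,0),(252,440)),((-70,25,0),(148,456))]]
Bq=[(S,m,np.array([220+x/6-.4,160+y/6-.4])) for m,(x,y) in [((70,25,0),(265,448)),((70,-25,0),(175,405)),((-70,25,0),(483,295)),((-70,-25,0),(390,245))]]
for o,fz in ((A+Bq,True),(A,False),(Bq,False)):
    x,r=fit(o,[540,40,66,.17],fz); print(np.round(x[:3],1),np.degrees(x[3]),tostep(x),np.sqrt((r**2).mean()))
s=ctrl.state(); print(x[:2]-s['tcp_pos'][:2])
```

```text
[537.3  34.9  60.3] 9.338749068591824 [ 1.15498783 34.41481217] 0.44920700251377793
[536.2  34.9  66. ] 9.107429484626993 [ 0.07368235 34.57059434] 0.35527470043544906
[542.2  40.7  66. ] 9.898595865794464 [ 6.88850478 39.29690299] 0.49036391111096655
[ -5.77449811 227.75143404]
```

```bash
python3 -m jog '[[-0.002,0.05,0,0,0],[-0.004,0.1,0,0,0],[-0.007,0.15,0,0,0],[-0.01,0.2,0,0,0],[-0.0116,0.222,-0.02,-0.2,0],[-0.0116,0.222,-0.06,-0.2,0],[-0.0116,0.222,-0.08,-0.2,0],[-0.0116,0.222,-0.08,-0.2,0]]'
python3 - <<'E'
from h import *
s=st(); f=grab_frame('scene')
f['color']=f['color'][110:260,220:330]; save(f,'scene17z',5)
E
```

```text
time_s: 17.38
tcp_pos: [535.7, 35.0, 66.6]
eef_rot: [-0.128, 1.57, 0.129]
wrist_force: [0.4, 0.6, -0.1]
grip_width: 0.997
t 17.38 tcp [535.7  35.   66.6] jaw deg(mod180) 99.36 x ax [-0.003  0.    -1.   ] F [ 0.4  0.6 -0.1] w 0.997 j [-0.16  0.51  1.55  0.    1.09 -1.89]
```

View pics/scene17z.png

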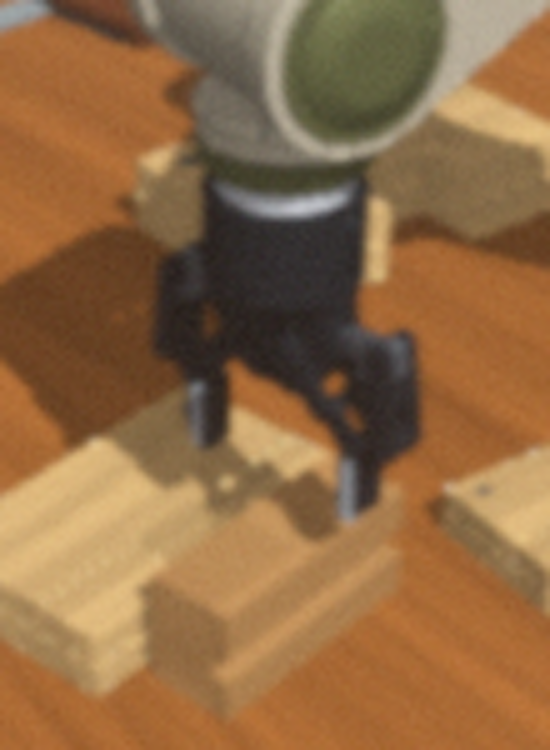

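```bash
python3 -m jog '[[0.0005,0,-0.02,0,0],[0.0005,0,-0.036,0,0],[0.0005,0,-0.046,0,0],[0.0005,0,-0.054,0,0],[0.0005,0,-0.054,0,0]]'
python3 - <<'E'
from h import *
s=st(); f=grab_frame('scene')
f['color']=f['color'][110:260,220:330]; save(f,'scene18z',5)
E
```

```text
time_s: 18.05
tcp_pos: [536.9, 34.9, 13.6]
eef_rot: [-0.13, 1.567, 0.13]
wrist_force: [-1.0, -0.2, 0.2]
grip_width: 0.996
t 18.05 tcp [536.9  34.9  13.6] jaw deg(mod180) 99.47 x ax [-0.  0. -1.] F [-1.  -0.2  0.2] w 0.996 j [-0.16  0.59  1.6  -0.    0.96 -1.89]
```

View pics/scene18z.png

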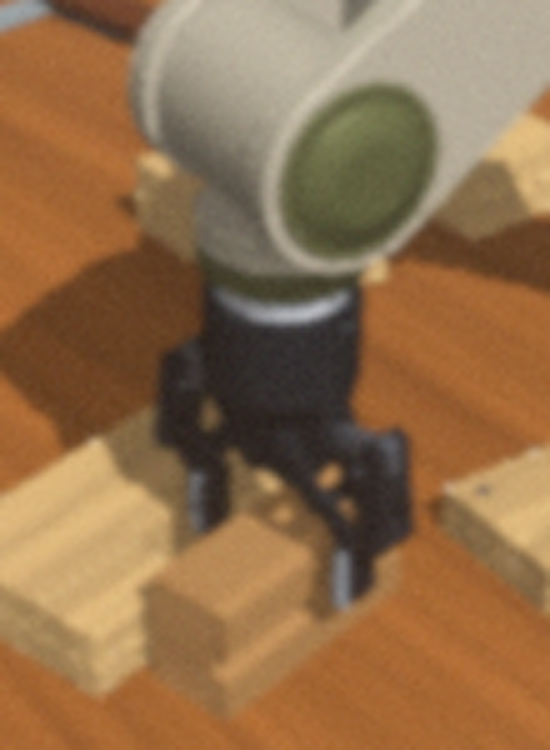

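```bash
python3 -m jog '[[0,0,0,0,100],[0,0,0,0,160],[0,0,0,0,255],[0,0,0,0,255],[0,0,0,0,255],[0,0,0,0,255]]' 50; python3 -m jog '[[0,0,0.01,0,255],[0,0,0.03,0,255],[0,0,0.06,0,255],[0,0,0.06,0,255]]'
python3 - <<'E'
from h import *
s=st(); f=grab_frame('scene')
f['color']=f['color'][90:260,220:330]; save(f,'scene19z',4.6)
E
```

```text
time_s: 18.85
tcp_pos: [537.2, 34.8, 14.1]
eef_rot: [-0.13, 1.566, 0.13]
wrist_force: [-0.7, -1.4, 5.8]
grip_width: 0.577
time_s: 19.35
tcp_pos: [537.8, 34.9, 75.3]
eef_rot: [-0.131, 1.563, 0.129]
wrist_force: [0.4, -0.2, -3.7]
grip_width: 0.578
t 19.35 tcp [537.8  34.9  75.3] jaw deg(mod180) 99.49 x ax [ 0.004 -0.    -1.   ] F [ 0.4 -0.2 -3.7] w 0.578 j [-0.16  0.5   1.54  0.    1.1  -1.89]
```

View pics/scene19z.png

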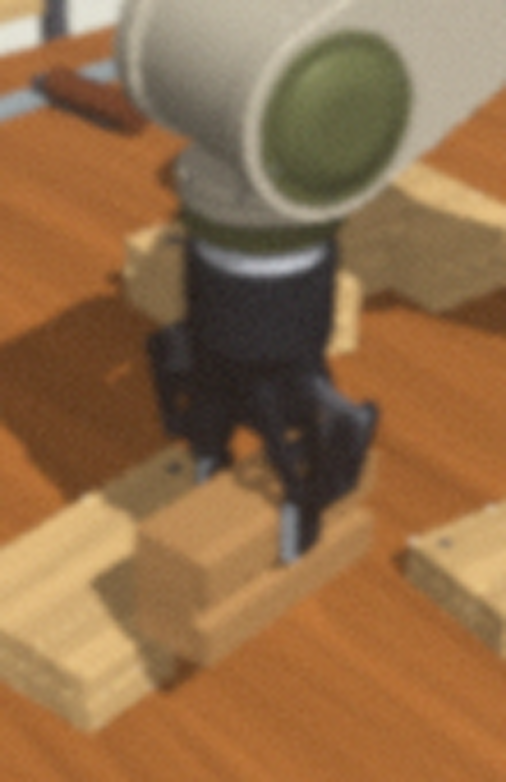

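```bash
python3 -m jog '[[-0.006,0.03,0.01,-2,255],[-0.015,0.075,0.01,-4,255],[-0.024,0.12,0.01,-7,255],[-0.034,0.166,0.01,-10,255],[-0.043,0.212,0.01,-13,255],[-0.053,0.258,0.01,-16,255],[-0.062,0.3,0.01,-19,255],[-0.067,0.325,0.005,-19.8,255],[-0.067,0.328,-0.015,-19.8,255],[-0.067,0.328,-0.025,-19.8,255],[-0.067,0.328,-0.025,-19.8,255]]'
python3 - <<'E'
from h import *
s=st(); print(toboard(s['tcp_pos'])); f=grab_frame('scene'); save(f,'scene20')
f=grab_frame('top'); save(f,'top20')
E
```

```text
time_s: 20.78
tcp_pos: [469.3, 362.2, 47.3]
eef_rot: [0.141, 1.569, -0.143]
wrist_force: [-0.4, -0.4, -2.9]
grip_width: 0.577
t 20.77 tcp [469.3 362.2  47.3] jaw deg(mod180) 79.65 x ax [-0.003 -0.001 -1.   ] F [-0.4 -0.4 -2.9] w 0.577 j [ 0.46  0.62  1.4  -0.    1.13 -0.93]
[-72.67278932 -29.84188077]
```

View pics/scene20.png

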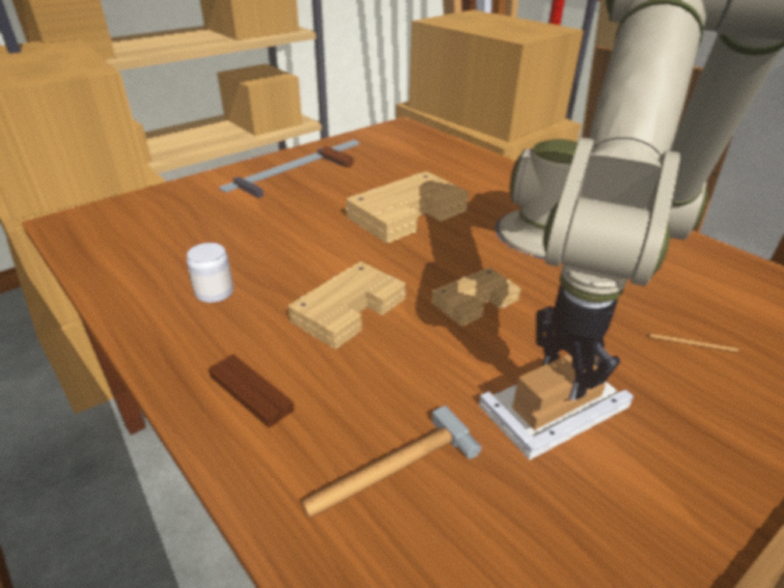

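View pics/top20.png

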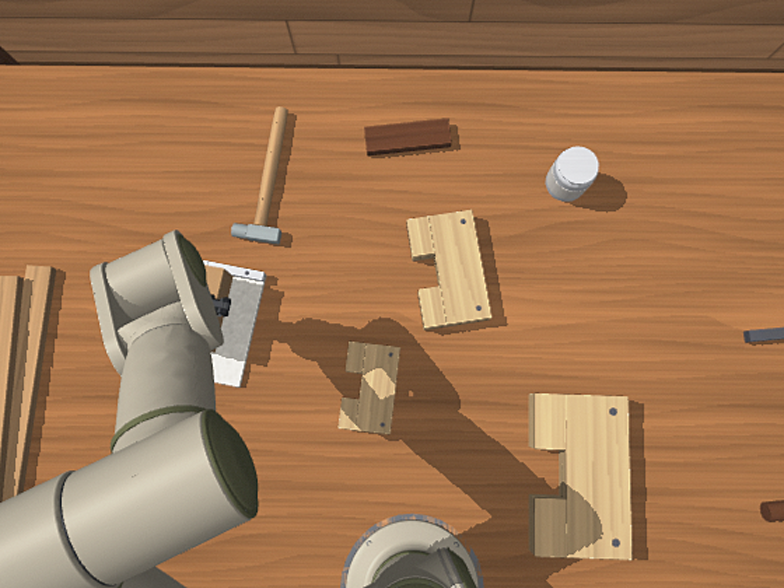

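Run:
```python
from h import *
s=st(); print(toboard(s['tcp_pos'])); f=grab_frame('scene')
f['color']=f['color'][240:330,335:460]; save(f,'scene21z',6)
f=grab_frame('top'); f['color']=f['color'][175:290,110:210];save(f,'top21',5)
```

```text
t 20.88 tcp [470.2 362.6  48.7] jaw deg(mod180) 79.65 x ax [ 0.  0. -1.] F [ 0.4 -0.4 -2.6] w 0.577 j [ 0.46  0.61  1.4   0.    1.13 -0.93]
[-71.94802211 -29.33594883]
```

View pics/scene21z.png

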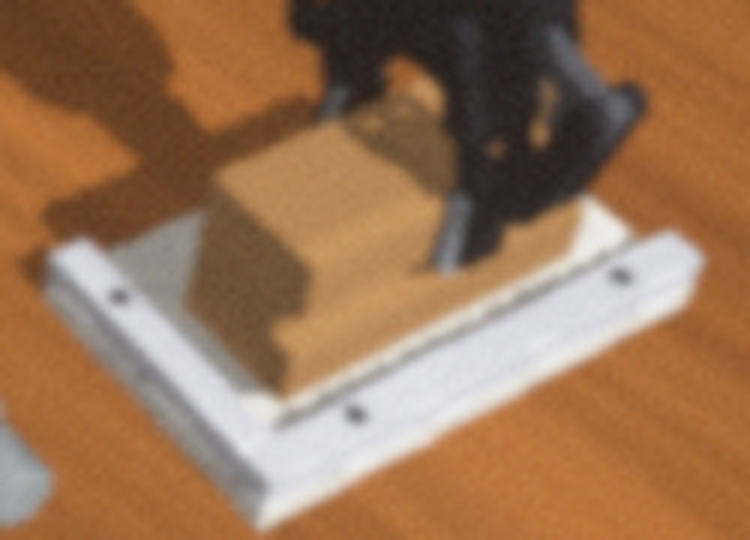

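View pics/top21.png

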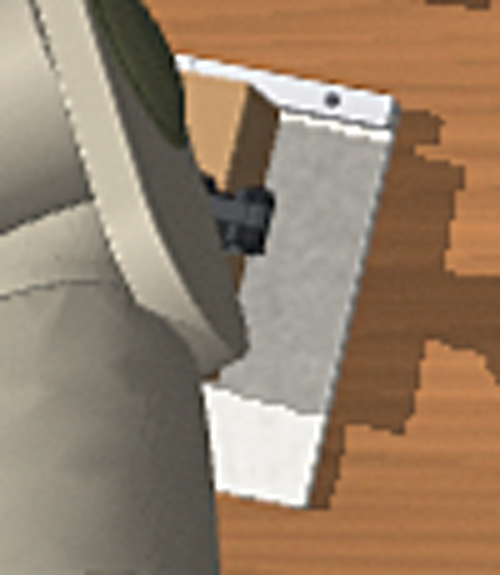

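```bash
python3 -m jog '[[0,0.001,-0.006,0,255],[0,0.001,-0.012,0,255],[0,0.001,-0.018,0,255],[0,0.001,-0.02,0,255],[0,0.001,-0.02,0,255]]'; python3 -m jog '[[0,0,-0.0015,0,255],[0,0,-0.0015,0,255]]'
python3 - <<'E'
from h import *
s=st(); print(toboard(s['tcp_pos'])); f=grab_frame('scene')
f['color']=f['color'][240:330,335:460]; save(f,'scene22z',6)
E
```

```text
time_s: 21.6
tcp_pos: [469.9, 363.9, 28.5]
eef_rot: [0.141, 1.566, -0.142]
wrist_force: [-0.5, 0.4, -2.5]
grip_width: 0.57
time_s: 21.85
tcp_pos: [469.9, 363.9, 27.1]
eef_rot: [0.141, 1.566, -0.141]
wrist_force: [0.9, 0.0, -3.2]
grip_width: 0.576
t 21.85 tcp [469.9 363.9  27.1] jaw deg(mod180) 79.68 x ax [ 0.  0. -1.] F [ 0.9  0.  -3.2] w 0.576 j [ 0.46  0.64  1.42 -0.    1.08 -0.93]
[-72.46798915 -28.07700407]
```

View pics/scene22z.png

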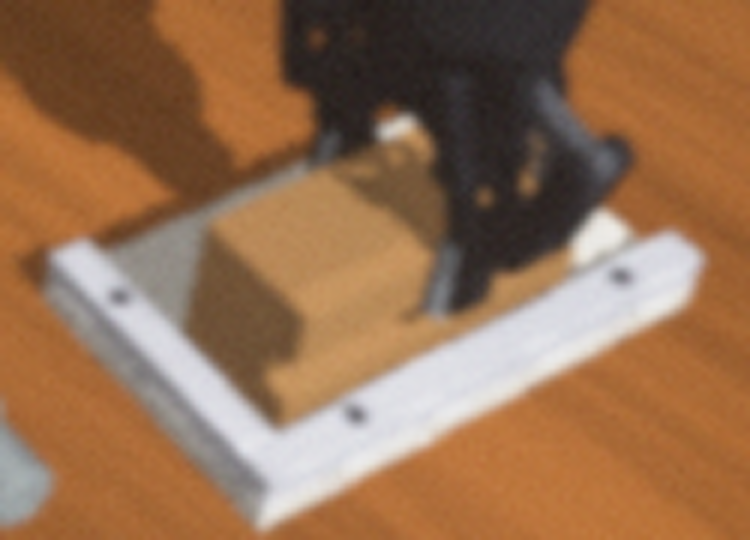

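```bash
for i in 1 2 3; do python3 -m jog '[[0.0002,0.001,0,0,255],[0.0002,0.001,0,0,255]]' | egrep 'tcp|force'; done
```

```text
tcp_pos: [470.1, 365.0, 27.2]
wrist_force: [0.5, -0.4, -4.2]
tcp_pos: [470.3, 365.9, 27.1]
wrist_force: [0.6, 0.4, -3.2]
tcp_pos: [470.2, 366.2, 27.1]
wrist_force: [-1.8, -5.4, -1.7]
```

```bash
python3 -m jog '[[-0.0003,-0.0015,0,0,255],[-0.0003,-0.0015,0,0,255]]' | egrep 'tcp|force'; for i in 1 2 3; do python3 -m jog '[[0.001,-0.0002,0,0,255],[0.001,-0.0002,0,0,255]]' | egrep 'tcp|force'; done
```

```text
tcp_pos: [470.3, 365.6, 27.2]
wrist_force: [0.2, 0.0, -3.1]
tcp_pos: [471.3, 365.3, 27.1]
wrist_force: [-1.0, 0.1, -3.0]
tcp_pos: [472.3, 365.0, 27.1]
wrist_force: [-0.1, -0.5, -3.1]
tcp_pos: [473.2, 364.8, 27.1]
wrist_force: [-0.9, -0.2, -2.0]
```

```bash
for i in 1 2 3; do python3 -m jog '[[0.001,-0.0002,0,0,255],[0.001,-0.0002,0,0,255]]' | egrep 'tcp|force'; done
```

```text
tcp_pos: [473.4, 364.7, 27.1]
wrist_force: [-4.3, 0.2, -0.2]
tcp_pos: [473.5, 364.7, 27.0]
wrist_force: [-8.8, 2.5, 0.8]
tcp_pos: [473.5, 364.6, 26.9]
wrist_force: [-12.3, 2.7, 1.9]
```

```bash
python3 -m jog '[[-0.002,0.0003,0,0,255],[-0.0038,0.0004,0,0,255],[-0.0038,0.0004,0,0,255]]' | egrep 'tcp|force'; for i in 1 2; do python3 -m jog '[[0,0,-0.001,0,255],[0,0,-0.001,0,255]]' | egrep 'tcp|force'; done
```

```text
tcp_pos: [472.9, 364.5, 27.3]
wrist_force: [0.5, 1.0, -3.2]
tcp_pos: [472.7, 364.6, 26.2]
wrist_force: [-0.8, 0.4, -2.0]
tcp_pos: [472.7, 364.6, 26.1]
wrist_force: [-2.3, -1.7, 6.2]
```

```bash
python3 -m jog '[[0,0,0.0005,0,0],[0,0,0.0005,0,0],[0,0,0.0005,0,0],[0,0,0.0005,0,0],[0,0,0.0005,0,0],[0,0,0.03,0,0],[0,0,0.08,0,0],[-0.02,-0.05,0.12,0,0],[-0.04,-0.1,0.12,0,0],[-0.06,-0.15,0.12,0,0],[-0.08,-0.2,0.12,0,0],[-0.08,-0.2,0.12,0,0]]'
python3 - <<'E'
from h import *
s=st(); f=grab_frame('scene');np.savez('f_scene.npz',**{k:f[k] for k in ['color','K','extrinsics']})
save(f,'scene23'); f['color']=f['color'][240:330,335:460]; save(f,'scene23z',6)
f=grab_frame('top'); np.savez('f_top.npz',**{k:f[k] for k in ['color','K','extrinsics']}); f['color']=f['color'][175:290,110:210];save(f,'top23',5)
E
```

```text
time_s: 26.78
tcp_pos: [391.3, 162.6, 145.4]
eef_rot: [0.144, 1.566, -0.144]
wrist_force: [-0.4, 0.9, 0.6]
grip_width: 0.999
t 26.77 tcp [391.3 162.6 145.4] jaw deg(mod180) 79.48 x ax [-0. -0. -1.] F [-0.4  0.9  0.6] w 0.999 j [ 0.11  0.23  1.73 -0.    1.18 -1.27]
```

View pics/scene23z.png

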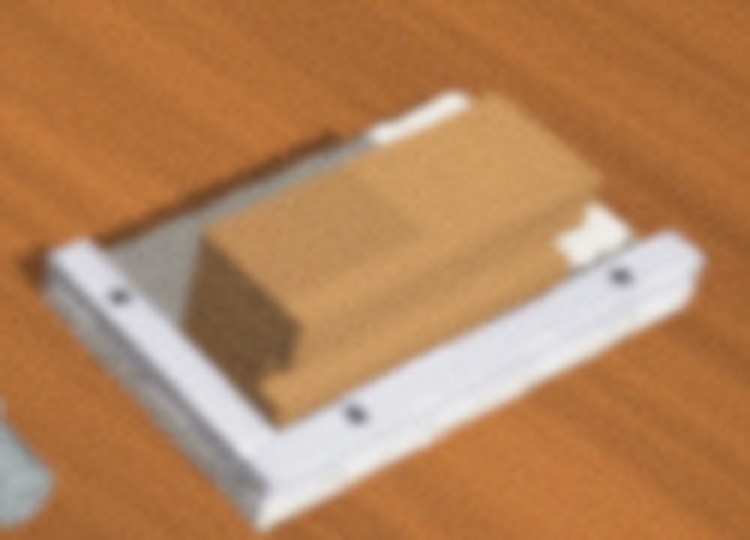

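View pics/top23.png

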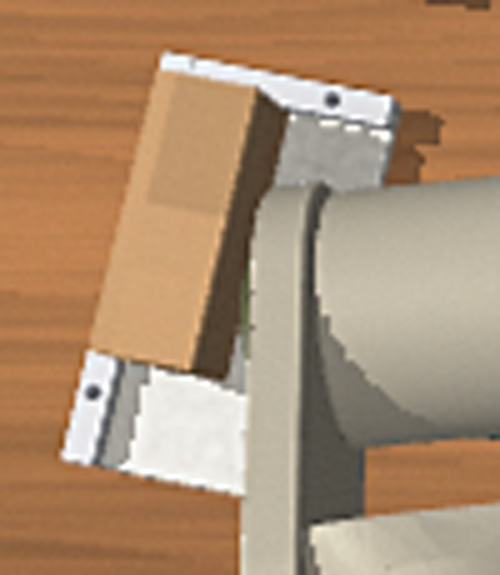

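View pics/scene23.png

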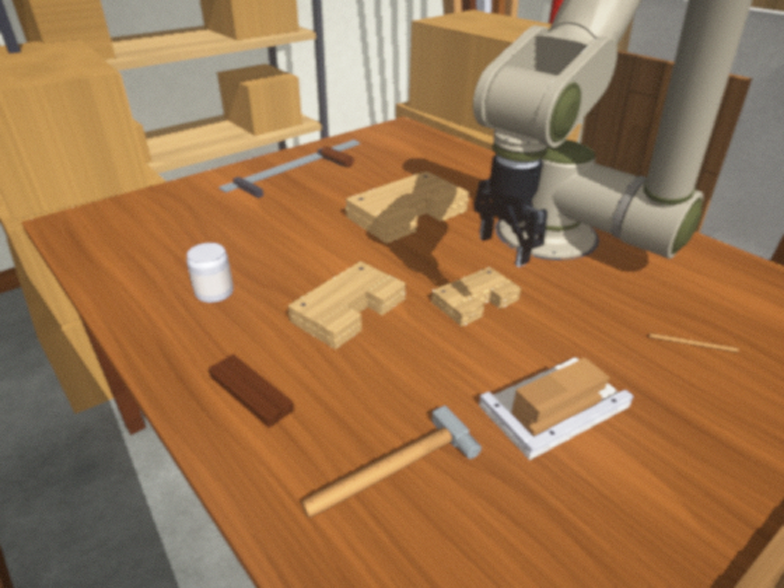

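Run:
```python
from fit import *
T,S=load('top'),load('scene')
t=lambda L:[(T,m,np.array([110+x/5-.4,175+y/5-.4])) for m,(x,y) in L]
c=lambda L:[(S,m,np.array([335+x/6-.4,240+y/6-.4])) for m,(x,y) in L]
bt=t([((70,25,0),(162,70)),((70,-25,0),(260,90)),((-70,-25,0),(193,372)),((-70,25,0),(90,348))])
bs=c([((70,25,0),(300,310)),((70,-25,0),(207,233)),((-70,25,0),(602,182)),((-70,-25,0),(490,95))])
rt=t([((-194,16,14),(62,458)),((-194,0,14),(94,464)),((16,16,14),(163,53)),((16,-104,14),(398,97)),((0,-104,14),(390,127))])
rs=c([((16,16,14),(265,485)),((-194,16,14),(703,258)),((0,-104,14),(93,240)),((16,-104,14),(50,258))])
for b,r,lab in ((bt,rt,'top'),(bs,rs,'scene')):
    xb,e1=fit(b,[470,360,78,-.18],False); xr,e2=fit(r,[546,378,12,-.18],False)
    d=xb[:2]-xr[:2]; a=xr[3]; print(lab,xb[:2],xr[:2],'rel',d@[np.cos(a),np.sin(a)],d@[-np.sin(a),np.cos(a)],np.degrees(xb[3]-xr[3]),np.sqrt((e1**2).mean()),np.sqrt((e2**2).mean()))
s=ctrl.state(); print(s['time_s'],s['wrist_force'],s['qvel'])
```

```text
top [471.17757391 363.21962397] [546.06923225 376.40309146] rel -71.20184569378024 -26.699465794892653 0.07751050017860735 0.34185971198336895 0.29315859886899714
scene [474.09413973 367.5617957 ] [548.3054912  380.59792702] rel -70.56738936367672 -26.410395024466602 0.2595357083291892 1.239372957320833 0.7243074056652834
26.875 [-0.38074456  0.67148596  0.36792575] [ 0.02578098  0.01877555 -0.0190546   0.00109158  0.00070771  0.00174068]
```

Both views put the block at x about -71, y about -26.5 and under 0.3° in the board frame, all inside the limits. I'll let the arm settle and hand the job in.

```bash
python3 -m jog '[[0,0,0,0,0],[0,0,0,0,0]]'
python3 - <<'E'
from station import ticket
print(ticket.sign_off())
E
```

```text
time_s: 27.12
tcp_pos: [392.6, 165.3, 145.0]
eef_rot: [0.14, 1.566, -0.14]
wrist_force: [-0.1, -0.8, -0.3]
grip_width: 0.998
the job is handed in; nothing more can be done
None
```

The job is done and handed in at 27 s. The hand-in gives no verdict, so what follows rests on my own checks.

**What I did:**
- I laid the block groove-up across the notch of the middle-sized step and let go.
- I pushed it slowly over the brink with the open fingers. It tumbled a quarter turn and stood at the foot of the step with the groove facing outward.
- I gripped it again through the notch and set it on the white board. I touched it lightly against each rail (up to about 12 N on the short one) and backed off about 0.5 to 1 mm before letting go.

**Last checks:** In the board's frame the block's centre was:

| | x (mm) | y (mm) | angle to long rail |
|---|---|---|---|
| Top view | -71.2 | -26.7 | 0.1° |
| Scene view | -70.6 | -26.4 | 0.3° |
| Allowed | -77 to -66 | -32 to -21 | 4° |

The block stands upright with the groove towards the long rail. The gripper is clear of it, and the tin, hammer and offcut look untouched in the final scene view.

**What disagreed:**
- **Camera views:** the scene camera placed things up to about 8 mm off from the top camera in absolute position. I used the top view and contact, and relative positions agreed.
- **Fingertip height:** in the images the open fingertips sat about 25 mm higher than the reported TCP position and the stated tip length imply. I set heights by the images and by contact force instead.

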